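Load the reagent tray

TASK

Take the cover off the grey reagent tray: it sits behind a raised lip, so lift it by its grip until it clears the lip, slide it out of the side grooves and lay it flat on the bench, grip up, clear of the tray. Then put the round bottle down into the tray's round pocket and the square bottle into its square pocket, each standing upright on the pocket's floor. Never tip the two bottles and leave the other things where they stand.

Things in the scene. Friction and masses are not known exactly. Their poses are not given: they have to be found in the camera images.
- tray: Grey plastic reagent tray fixed to the bench, 190 long (its x) x 108 wide (y) x 67 high. Origin: centre of its underside, z up. Two pockets are sunk in its flat deck (z 46). Walls along both long sides (y +-49 to +-54) carry groove roofs reaching in to y +-39, undersides at z 63, tops at z 67. The +x end is closed by a wall; the cover leaves only toward the tray's -x, over the lip.
- tray_lip (a point): Middle of the top of the lip across the tray's open -x end (axes as the tray's): 6 high above the deck, 6 thick, at tray x -92. The cover starts lying loose on the deck behind it; in the grooves it has 3 mm of side play either way and can rise 12; it must rise over 6 to pass the lip, and slides about 185 toward tray -x before its rear edge is out.
- cover_grip (a point): Middle of the upright grip on the white cover; axes are the cover's, at the start the same as the tray's. The grip is a bar 60 along y, 10 thick in x; its top is 17 above this point, to be pinched from above across its thickness. The cover is a flat plate 174 (x) x 92 (y) x 5, 0.12 kg: top face 17 and underside 22 below this point, reaching 16 toward its -x and 158 toward its +x from here.
- round_centre (a point): Centre (half-way up, on the axis) of the round white bottle with a blue screw cap, 58 diameter x 117 high, about 0.25 kg; z along its axis, up. The cap, 37 diameter, is its top 22 mm and can be gripped from above.
- square_centre (a point): Centre (half-way up, on the axis) of the square-bodied translucent white bottle, 60 x 60 x 124 high, about 0.09 kg; x and y point square to its flat sides, z up. The round white cap, 33 diameter, is its top 24 mm and can be gripped from above.
- round_pocket (a point): Centre of the floor of the tray's round pocket (axes as the tray's): 66 diameter, 36 deep, at tray x -46, floor at tray z 10.
- square_pocket (a point): Centre of the floor of the tray's square pocket (axes as the tray's): 68 x 68 with sides along the tray's x and y, 36 deep, at tray x +46, floor at tray z 10.
- dropper_amber_mid (a point): Bystander: centre of a small amber dropper bottle, 38 x 38 x 84. Leave it alone.
- beaker_50_mid (a point): Bystander: centre of a small glass beaker, 51 x 57 x 56. Leave it alone.
- vial_1_mid (a point): Bystander: centre of a small capped vial, 22 x 22 x 44. Leave it alone.
- vial_2_mid (a point): Bystander: centre of another small capped vial, 22 x 22 x 44. Leave it alone.
- tape_roll_mid (a point): Bystander: centre of a flat roll of tape, 62 across, 18 high. Leave it alone.
Not all that is in view belongs to the job. Leave any pink look-alike of the part that bears round_centre alone.

How it is judged:
On the way:
1. the cover is out of the tray's grooves (x of cover_grip in the frame of tray below -0.25 m), for 0.1 s.
At the end, for the whole second after the job is handed in: The cover lies flat on the bench, grip up (grip centre below 27 mm, tilt under 0.08 rad); the round bottle is in the round pocket and the square one in the square pocket, each within 10 mm of its middle, under 5 mm off its floor and within 0.10 rad of upright (height (world z) of cover_grip below 0.027 m and angle between cover_grip's own z axis and vertical below 0.08 rad and horizontal distance between round_centre and round_pocket below 0.01 m and z of round_centre in the frame of round_pocket below 0.0635 m and angle between each of round_centre, square_centre's own z axis and vertical below 0.1 rad and horizontal distance between square_centre and square_pocket below 0.01 m and z of square_centre in the frame of square_pocket below 0.067 m); the robot touches nothing.
It fails at once if one of the two bottles was tipped by more than 0.6 rad (angle between any of round_centre, square_centre's own z axis and vertical above 0.6 rad).
It fails at once if a bystander was moved by more than 30 mm (distance of any of dropper_amber_mid, beaker_50_mid, vial_1_mid, vial_2_mid, tape_roll_mid from where it was at the start of the episode above 0.03 m).
It also fails if it takes over 61 s, if anything falls off the work surface, if the arm or the gripper's body presses on something with over 40 N, if the wrist force passes 120 N, or if a joint passes its speed limit or range.

ROBOT

A 6-joint arm with a two-finger parallel gripper is mounted at the origin on a cart in front of the work surface, level with it; the furniture and walls round the work are solid. World frame = base frame: x ahead of the robot, y to its left, z up, the work surface at z = 0. Lengths are in m, angles in rad, forces in N, time in s.
With the tool pointing down it reaches from about 0.35 to 0.85 m from the base axis. Payload 8.1 kg.
Tool frame: the origin (TCP) lies between the finger pads; the fingertips stand 25 mm ahead of it and the grasp point (between the pads) lies 6 mm ahead of it (robot.tip_extent is the distance from the TCP to the fingertips, in m); z points along the fingers, y is the direction in which the jaws open and shut (so a half turn about z gives the same grasp; the last joint's range is limited). The gripper opens to 93 mm and grips with 3 to 60 N. Pads are 15 mm wide; open, the fingers measure 128 mm over their backs; the gripper's body (75 mm by 188 mm) begins 65 mm behind the grasp point.
Start: joints at [1.032, 0.13, 1.488, -0, 1.523, -0.085], TCP at [0.263, 0.539, 0.244] pointing down, gripper open.
Joint ranges: [-2.96, 2.96], [-0.89, 2.26], [0.02, 2.5], [-1.34, 4.48], [0, 2.73], [-2.66, 2.66]. Speed limits (rad/s): [2.39, 2.39, 2.79, 3.14, 3.14, 3.14].

INTERFACE

Orientations are given as a rotation vector (axis times angle).
In Python, from plant import robot gives the robot as it stands.
- The arm moves only by the tool drive_tool, never from a script. Its argument "increments" is a list of rows, each a list of 7 numbers: the closure, from 0 (fully open) to 1 (shut), then the shift along the world's x, y, z in units of 25 mm (1.0 is 25 mm), then the turn, a rotation vector about the world's x, y, z in rad. In form: [[gripper, dx, dy, dz, rx, ry, rz], ...]. A call has 1 to 20 rows; each row is the pose to reach, as a shift and turn from the pose commanded when the call began; what a row does not reach only later rows make up. A row lasts 1/12 s, in which the tool goes at most 41.7 mm and 7.16 degrees, less where a joint would pass 70% of its speed; a pose out of reach is approached as far as the arm can. A call with a gripper value outside its range is refused whole. The fingers move at their own pace and stop on an object; "squeeze" is the grip in N (left out, the last holds). Time passes only in rows, so rows that repeat a pose let the fingers close. It gives the time, the measured TCP pose, the force and the opening at its end, in the units of the state.
- robot.read_state(): the state, without advancing time (a new reading comes with each control period).
- robot.read_camera(name): name is "scene" or "side" or "wrist"; returns a dict with "image" (420x560x3 uint8, red, green, blue), "fx", "fy", "cx", "cy" (pixels), "dist" ([k1, k2, p1, p2, k3] as OpenCV has them; the pictures are not rectified), "T" (4x4, takes a point from camera to world coordinates); the wrist camera has in their place "mount" (4x4, takes a point from camera to tool coordinates, whose origin is the TCP and whose axes are the flange's). Camera axes: x right, y down, z forward; pixel columns grow to the right and rows downward; lengths in m; the calibration is good to about 2 mm. A picture is of the moment at which its call begins: read the wrist's pose just before it. There is no depth.
- robot.close_job(): hands the job in, once; it reports no verdict.
The state is a dict: "t": time; "q": joint angles; "dq": joint speeds; "joint_torque": joint torques, N m; "tool_pos": TCP position; "orientation": TCP orientation; "force": force on the tool from outside, world axes, zero at the start; "wrist_torque": the same for the moment, N m; "opening": finger opening in m.
Only numpy, scipy, OpenCV 4.12 (cv2) and the standard library are available. Lean on these libraries where they do the work, as an engineer would, in place of code of your own. Each camera call takes 0.05 s, during which the arm holds its last target.

## Working session

There is one attempt and no reset: what is moved stays moved. The work goes in short steps, Python scripts to look and compute and a tool call to move; the robot and the scene stay as the last step left them, time stands still between calls to the robot, and variables do not carry over. Pictures are saved under pics/ and viewed, and the job is handed in when it is done.

Besides the shell and the picture viewer there is one more tool, called by a JSON object that holds its "name" and its "arguments", one argument or row to a line. drive_tool: Moves the arm, as the interface text tells. Its arguments: {"type":"object","properties":{"increments":{"type":"array"},"squeeze":{"type":"number"}},"required":["increments"]}

```bash
mkdir -p pics; ls; cat > h.py <<'E'
import numpy as np, cv2
from plant import robot
def cam(n):
    c=robot.read_camera(n); c['K']=np.array([[c['fx'],0,c['cx']],[0,c['fy'],c['cy']],[0,0,1.]]); c['dist']=np.array(c['dist'],float)
    return c
def save(c,f): cv2.imwrite('pics/'+f,c['image'][:,:,::-1])
def ray(c,u,v):
    p=cv2.undistortPoints(np.array([[[u,v]]],float),c['K'],c['dist'])[0,0]
    T=np.array(c['T']); d=T[:3,:3]@np.array([p[0],p[1],1]); return T[:3,3],d/np.linalg.norm(d)
def plane(c,u,v,z):
    o,d=ray(c,u,v); return o+d*(z-o[2])/d[2]
def tri(r1,r2):
    (a,d),(b,e)=r1,r2
    s=np.linalg.lstsq(np.stack([d,-e],1),b-a,rcond=None)[0]
    p,q=a+s[0]*d,b+s[1]*e
    return (p+q)/2,np.linalg.norm(p-q)
def proj(c,P):
    T=np.linalg.inv(np.array(c['T'])); r=cv2.Rodrigues(T[:3,:3])[0]
    return cv2.projectPoints(np.array(P,float).reshape(-1,1,3),r,T[:3,3],c['K'],c['dist'])[0][:,0]
def R2(v): return cv2.Rodrigues(np.array(v,float))[0]
E
python3 - <<'E'
from h import *
s=robot.read_state(); print(s['t'],s['tool_pos'],s['orientation'],s['opening'])
import pickle
d={}
for n in('scene','side','wrist'):
    c=cam(n); save(c,n+'0.png'); d[n]=c
    print(n,np.round(np.array(c.get('T',c.get('mount'))),3).tolist(),c['fx'])
d['state']=s
pickle.dump(d,open('c0.pkl','wb'))
E
```

```text
pics
0.0 [0.26272442 0.53885067 0.24260968] [-7.06528885e-01 -3.06054338e+00  2.70391405e-03] 0.09324107160053408
scene [[0.892, -0.18, 0.416, -0.013], [-0.453, -0.382, 0.806, -0.937], [0.014, -0.907, -0.422, 0.664], [0.0, 0.0, 0.0, 1.0]] 540.9254272498257
side [[-0.972, -0.148, 0.182, 0.32], [-0.235, 0.61, -0.757, 1.113], [0.001, -0.778, -0.628, 0.84], [0.0, 0.0, 0.0, 1.0]] 508.30113438156195
wrist [[-0.001, -0.965, -0.264, 0.073], [1.0, -0.001, 0.001, -0.0], [-0.001, -0.264, 0.965, -0.141], [0.0, 0.0, 0.0, 1.0]] 332.7957787748958
```

View pics/scene0.png

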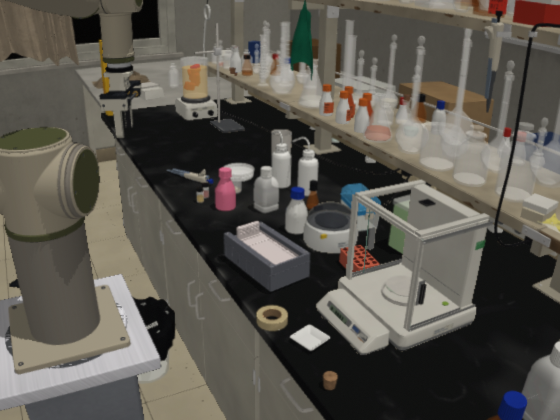

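View pics/side0.png

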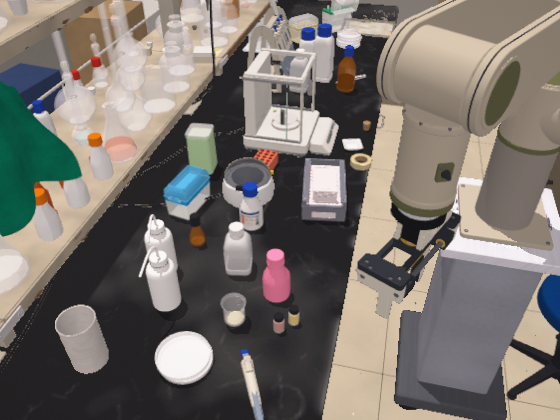

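View pics/wrist0.png

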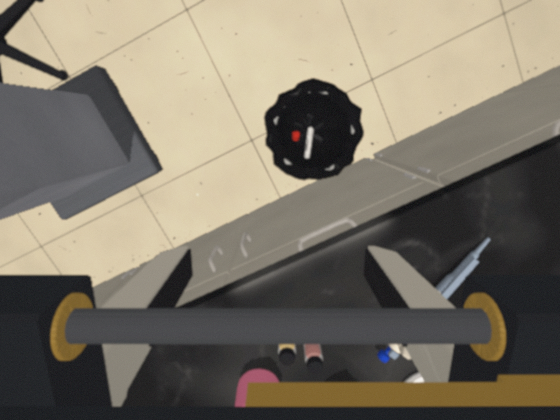

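The scene shows the tray at about (265,252). The round white bottle with the blue cap is at (297,210), the square translucent bottle at (266,188), and the pink look-alike at (226,190). In the side view they are at (325,190), (250,207), (238,248) and (276,277). Next I'll enlarge these areas.

```bash
python3 - <<'E'
import pickle,cv2
d=pickle.load(open('c0.pkl','rb'))
def cr(n,x0,y0,x1,y1,f):
    im=d[n]['image'][y0:y1,x0:x1,::-1]; s=min(800/(x1-x0),600/(y1-y0))
    cv2.imwrite('pics/'+f,cv2.resize(im,None,fx=s,fy=s,interpolation=cv2.INTER_CUBIC)); print(f,s)
cr('scene',190,150,350,270,'a1.png')
cr('scene',215,215,335,305,'a2.png')
cr('side',200,150,360,270,'a3.png')
cr('side',180,140,380,290,'a4.png')
cr('side',120,210,320,360,'a5.png')
E
```

```text
a1.png 5.0
a2.png 6.666666666666667
a3.png 5.0
a4.png 4.0
a5.png 4.0
```

View pics/a1.png

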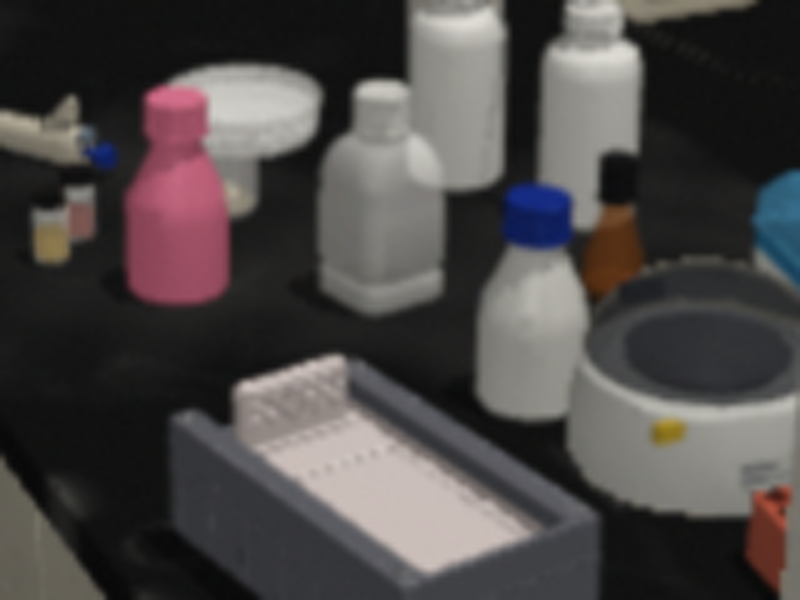

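View pics/a2.png

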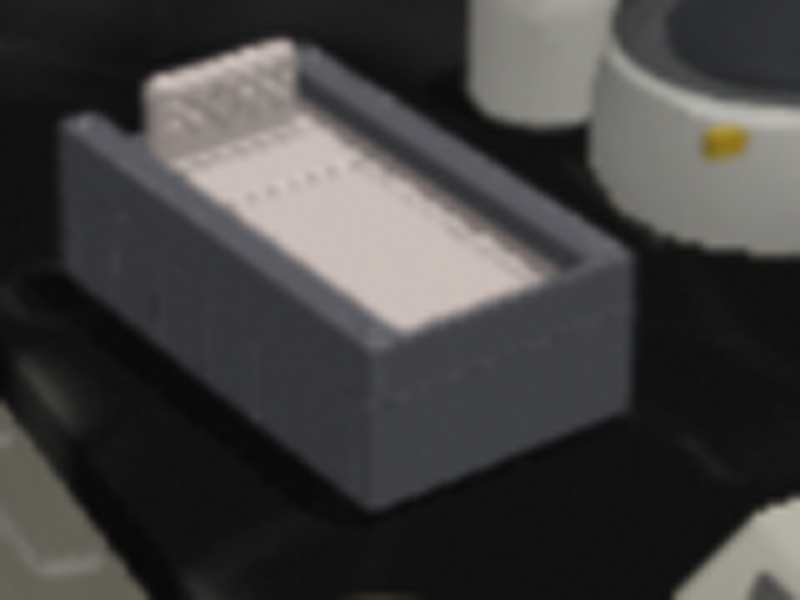

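View pics/a3.png

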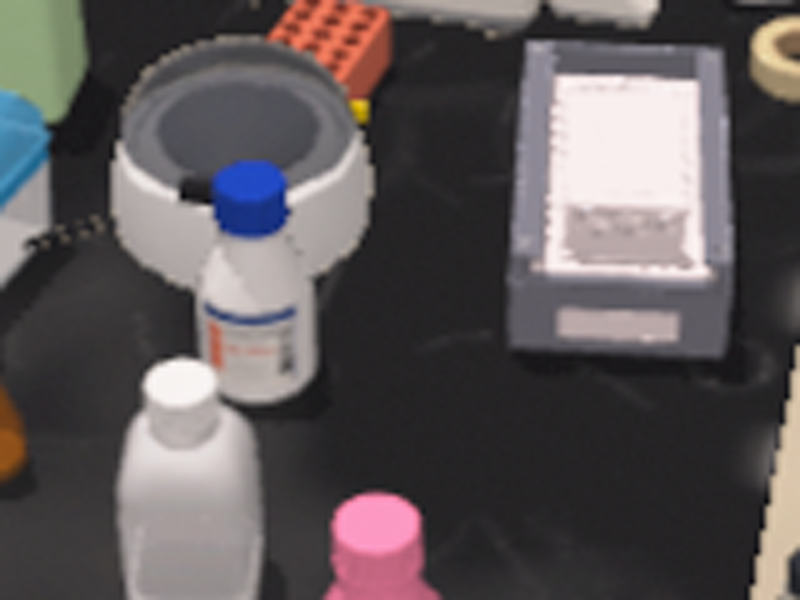

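View pics/a5.png

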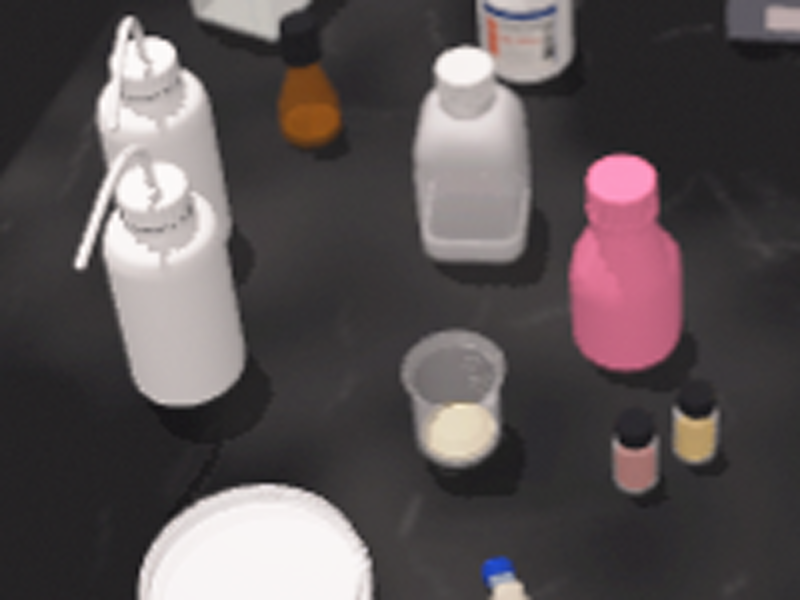

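```bash
python3 - <<'E'
from h import *
import pickle
d=pickle.load(open('c0.pkl','rb')); A,B=d['scene'],d['side']
a2=lambda x,y:(x/6.6667+215-.4,y/6.6667+215-.4)
a1=lambda x,y:(x/5+190-.4,y/5+150-.4)
a3=lambda x,y:(x/5+200-.4,y/5+150-.4)
a5=lambda x,y:(x/4+120-.4,y/4+210-.4)
def P(t,c,p,z): print(t,np.round(plane(c,*p,z),4))
for p in [(375,350),(632,255),(65,125)]: P('scene top',A,a2(*p),.067)
for p in [(372,510),(630,412),(65,272)]: P('scene bot',A,a2(*p),0)
for p in [(528,42),(722,48),(733,272),(512,268)]: P('side top',B,a3(*p),.067)
for p in [(512,350),(728,355)]: P('side bot',B,a3(*p),0)
# caps tops
P('round cap top scene',A,a1(538,200),.117); P('round cap side',B,a3(250,180),.117)
P('sq cap scene',A,a1(382,92),.124); P('sq cap side',B,a3(181,382),.124); P('sq cap side5',B,a5(465,66),.124)
for n,p in [('pink',(620,178)),]: P(n,B,a5(*p),.117)
P('pink scene',A,a1(176,100),.117)
for p in [(348,0),]:pass
# square base corners
for p in [(424,255),(524,255),(527,200)]: P('sqbase side',B,a5(*p),0)
for p in [(320,290),(375,315),(442,287)]: P('sqbase scene',A,a1(*p),0)
P('dropper',B,a5(300,25),.084);P('dropper s',A,a1(618,160),.084)
P('beaker',B,a5(455,370),.056)
P('vial',B,a5(635,425),.044);P('vial',B,a5(697,398),.044)
P('tape',B,(361,161),.01);P('tape',A,(272,317),.01)
# bench edge, grip, balance, centrifuge
P('edge side',B,(357,300),0);P('edge side',B,(372,180),0);P('edge',A,(190,240),0);P('edge',A,(260,375),0)
P('weighboat',A,(310,337),0)
# grip top
for p in [(148,85),(290,45)]: P('grip top scene',A,a2(*p),.085)
for p in [(567,208),(688,208)]: P('grip top side',B,a3(*p),.085)
E
```

```text
scene top [ 0.4251 -0.0641  0.067 ]
scene top [ 0.5286 -0.0471  0.067 ]
scene top [0.3934 0.1192 0.067 ]
scene bot [ 0.4288 -0.0555  0.    ]
scene bot [ 0.5348 -0.0404  0.    ]
scene bot [0.3961 0.1312 0.    ]
side top [ 0.5273 -0.0419  0.067 ]
side top [ 0.4228 -0.0614  0.067 ]
side top [0.3901 0.1333 0.067 ]
side top [0.4955 0.1557 0.067 ]
side bot [0.4971 0.1386 0.    ]
side bot [0.3894 0.1165 0.    ]
round cap top scene [0.6177 0.1738 0.117 ]
round cap side [0.6194 0.1811 0.117 ]
sq cap scene [0.6046 0.3304 0.124 ]
sq cap side [0.6045 0.3367 0.124 ]
sq cap side5 [0.6043 0.337  0.124 ]
pink [0.5047 0.3935 0.117 ]
pink scene [0.5026 0.3844 0.117 ]
sqbase side [0.6272 0.3637 0.    ]
sqbase side [ 0.5722  0.3503 -0.    ]
sqbase side [0.5827 0.3076 0.    ]
sqbase scene [0.5747 0.3494 0.    ]
sqbase scene [0.589  0.3058 0.    ]
sqbase scene [0.6403 0.323  0.    ]
dropper [0.724  0.2817 0.084 ]
dropper s [0.7245 0.2719 0.084 ]
beaker [0.5669 0.4849 0.056 ]
vial [0.4739 0.4878 0.044 ]
vial [0.4478 0.464  0.044 ]
tape [ 0.3805 -0.1504  0.01  ]
tape [ 0.3841 -0.1531  0.01  ]
edge side [0.3284 0.3719 0.    ]
edge side [ 0.3402 -0.0768  0.    ]
edge [0.3456 0.2413 0.    ]
edge [ 0.2952 -0.2846  0.    ]
weighboat [ 0.4274 -0.2309  0.    ]
grip top scene [0.4187 0.1028 0.085 ]
grip top scene [0.477  0.1099 0.085 ]
grip top side [0.4747 0.1252 0.085 ]
grip top side [0.4169 0.1111 0.085 ]
```

View pics/a4.png

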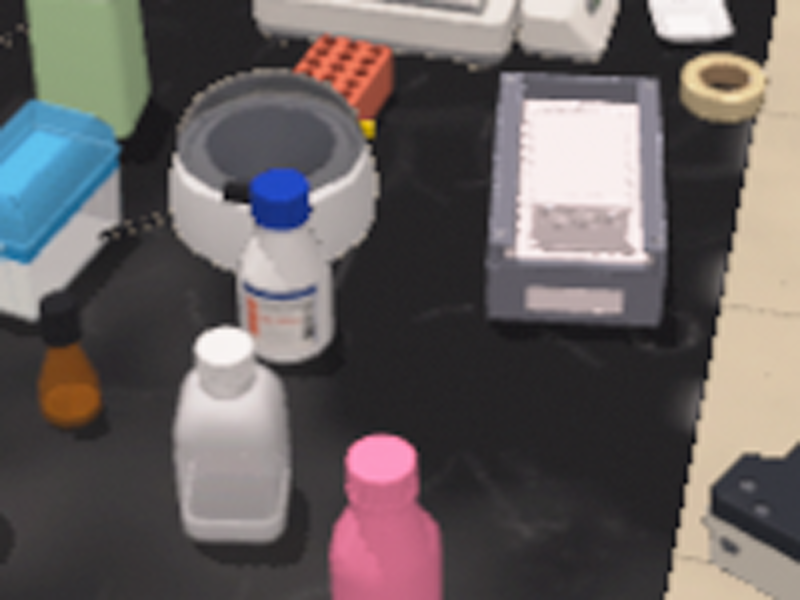

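Three bottles are candidates for the round one:
- Scene (297,210): white with a blue cap, which fits the description.
- Scene (226,190): the pink look-alike, to be left alone.
- Scene (281,165) and (308,170): wash bottles with spouts.

The square translucent body is at scene (266,188). Crop a1 confirms both targets. Next I'll bring the wrist camera over the tray.

```bash
python3 - <<'E'
from h import *
s=robot.read_state(); R=R2(s['orientation']); print(np.round(R,3))
ty=R[:,1]; a=np.degrees(np.arctan2(ty[1],ty[0])); print(a, [(t,np.radians(((t-a+180)%360)-180)) for t in(-79.8,100.2)])
print((np.array([.446,.10,.26])-s['tool_pos'])/.025, s['q'])
E
```

```text
[[-0.899  0.438 -0.001]
 [ 0.438  0.899 -0.001]
 [ 0.    -0.001 -1.   ]]
64.00019778156424 [(-79.8, np.float64(-2.5097869163073416)), (100.2, np.float64(0.6318057372824516))]
[  7.32821512 -17.55738632   0.68706854] [ 1.03160718e+00  1.30978769e-01  1.48904812e+00  2.39834907e-07
  1.52298854e+00 -8.54069143e-02]
```

{"name": "drive_tool", "arguments": {
  "increments": [
    [0,7.3,-17.5,1,0,0,0.63],
    [0,7.3,-17.5,1,0,0,0.63],
    [0,7.3,-17.5,1,0,0,0.63],
    [0,7.3,-17.5,1,0,0,0.63],
    [0,7.3,-17.5,1,0,0,0.63],
    [0,7.3,-17.5,1,0,0,0.63],
    [0,7.3,-17.5,1,0,0,0.63],
    [0,7.3,-17.5,1,0,0,0.63],
    [0,7.3,-17.5,1,0,0,0.63],
    [0,7.3,-17.5,1,0,0,0.63],
    [0,7.3,-17.5,1,0,0,0.63],
    [0,7.3,-17.5,1,0,0,0.63],
    [0,7.3,-17.5,1,0,0,0.63],
    [0,7.3,-17.5,1,0,0,0.63]
  ]
}}

```text
t: 1.32
tool_pos: [0.4457, 0.1005, 0.2684]
orientation: [0.271, -3.129, -0.0]
force: [-0.5, 0.6, -0.5]
opening: 0.0931
```

```bash
cat >> h.py <<'E'
import pickle
def wcam(tag):
    s=robot.read_state(); c=cam('wrist'); T=np.eye(4); T[:3,:3]=R2(s['orientation']); T[:3,3]=s['tool_pos']
    c['T']=T@np.array(c['mount']); c['state']=s; save(c,tag+'.png'); pickle.dump(c,open(tag+'.pkl','wb'))
    print(round(s['t'],2),np.round(s['tool_pos'],4),np.round(s['orientation'],3)); return c
E
python3 -c "
from h import *
wcam('w1')"
```

```text
1.32 [0.4457 0.1005 0.2684] [ 0.271 -3.129 -0.   ]
```

View pics/w1.png

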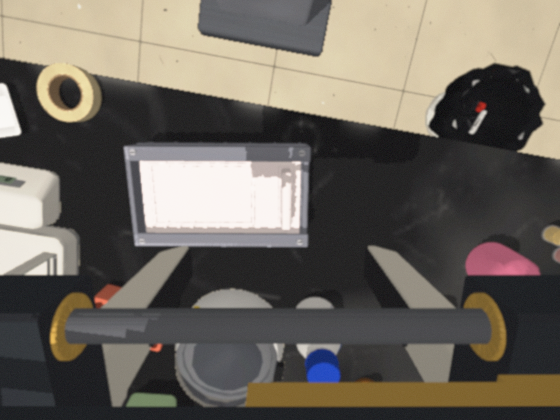

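The wrist view shows the tray at corners (125,146), (309,143), (308,246) and (136,246), nearly square to the image. The grip bar is near (288,195).

```bash
python3 - <<'E'
import pickle,cv2
c=pickle.load(open('w1.pkl','rb'))
im=c['image'][130:265,110:330,::-1]
cv2.imwrite('pics/w1c.png',cv2.resize(im,None,fx=3.6,fy=3.6,interpolation=cv2.INTER_CUBIC))
E
```

```text
(no output)
```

View pics/w1c.png

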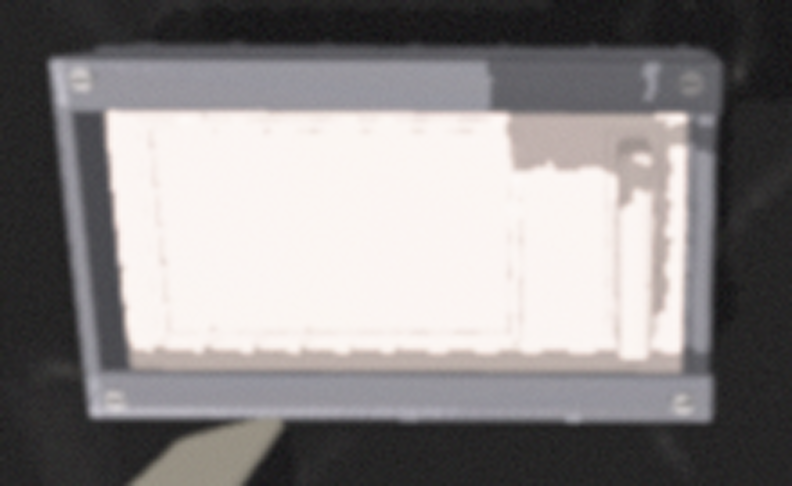

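```bash
python3 - <<'E'
from h import *
c=pickle.load(open('w1.pkl','rb'))
f=lambda x,y:((x+.5)/3.6-.5+110,(y+.5)/3.6-.5+130)
Q=np.array([plane(c,*f(*p),.067) for p in[(52,62),(722,62),(712,418),(92,415)]])[:,:2]
print(Q.round(4))
m=np.array([[.095,-.054],[-.095,-.054],[-.095,.054],[.095,.054]])
a=Q-Q.mean(0); ang=np.arctan2((m[:,0]*a[:,1]-m[:,1]*a[:,0]).sum(),(m*a).sum())
r=np.array([[np.cos(ang),-np.sin(ang)],[np.sin(ang),np.cos(ang)]])
print('centre',Q.mean(0),'yaw',ang,np.degrees(ang)); print('resid mm',((m@r.T-a)*1e3).round(1))
for p in[(636,140),(636,358),(620,250),(650,250)]: print(plane(c,*f(*p),.085).round(4))
print('grip pred',Q.mean(0)+r@[-.072,0])
E
```

```text
[[ 0.4249 -0.0614]
 [ 0.3927  0.1245]
 [ 0.498   0.1425]
 [ 0.5294 -0.044 ]]
centre [0.46125315 0.04040785] yaw -1.4022351617938495 -80.34215665563173
resid mm [[-1.  -0.9]
 [-0.6  0.5]
 [ 0.5  0.6]
 [ 1.1 -0.2]]
[0.4161 0.1037 0.085 ]
[0.4773 0.1147 0.085 ]
[0.447  0.1047 0.085 ]
[0.4456 0.1129 0.085 ]
grip pred [0.44917414 0.11138741]
```

{"name": "drive_tool", "arguments": {
  "increments": [
    [0.5,0.06,0.32,-1.5,0,0,-0.01],
    [0.5,0.06,0.32,-3,0,0,-0.01],
    [0.5,0.06,0.32,-4.5,0,0,-0.01],
    [0.5,0.06,0.32,-5.5,0,0,-0.01],
    [0.5,0.06,0.32,-6.3,0,0,-0.01],
    [0.5,0.06,0.32,-6.9,0,0,-0.01],
    [0.5,0.06,0.32,-7.3,0,0,-0.01],
    [0.5,0.06,0.32,-7.4,0,0,-0.01],
    [0.5,0.06,0.32,-7.4,0,0,-0.01],
    [0.5,0.06,0.32,-7.4,0,0,-0.01]
  ],
  "squeeze": 40
}}

```text
t: 2.2
tool_pos: [0.4475, 0.1104, 0.0846]
orientation: [-0.262, 3.129, 0.0]
force: [0.2, -0.4, 0.1]
opening: 0.0461
```

```bash
python3 -c "
from h import *
wcam('w2')
c=cam('side');save(c,'s2.png')
im=c['image'][130:280,220:420,::-1];cv2.imwrite('pics/s2c.png',cv2.resize(im,None,fx=4,fy=4))"
```

```text
2.2 [0.4475 0.1104 0.0846] [-0.262  3.129  0.   ]
```

View pics/w2.png

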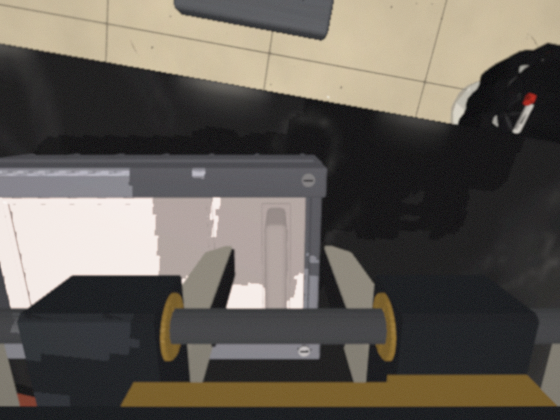

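View pics/s2c.png

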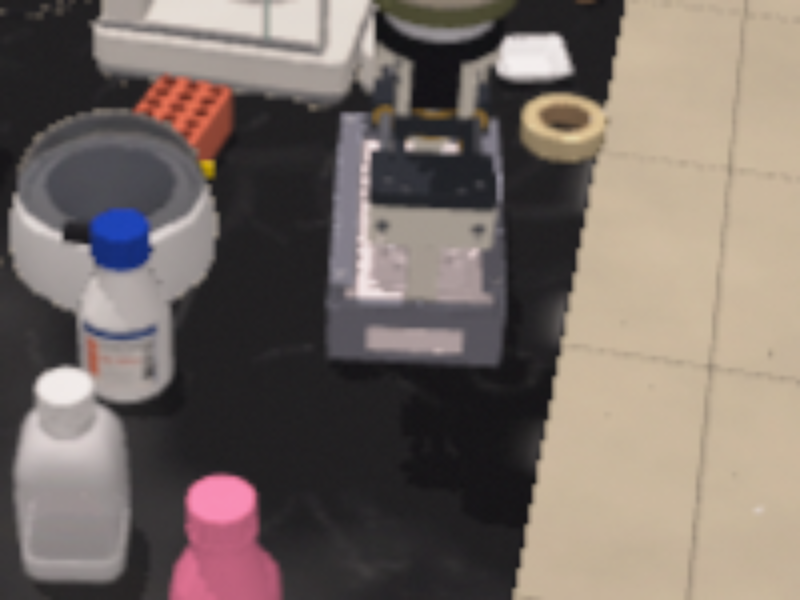

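The bar, at columns 265–288, stands between the fingers at columns 232–325. The next move goes down 3 mm and closes.

{"name": "drive_tool", "arguments": {
  "increments": [
    [0.5,0,0,-0.14,0,0,0],
    [1,0,0,-0.14,0,0,0],
    [1,0,0,-0.14,0,0,0],
    [1,0,0,-0.14,0,0,0],
    [1,0,0,-0.14,0,0,0],
    [1,0,0,-0.14,0,0,0],
    [1,0,0,-0.14,0,0,0],
    [1,0,0,-0.14,0,0,0],
    [1,0,0,0.05,0,0,0],
    [1,0,0,0.15,0,0,0],
    [1,0,0,0.22,0,0,0],
    [1,0,0,0.22,0,0,0],
    [1,0,0,0.22,0,0,0]
  ]
}}

```text
t: 3.38
tool_pos: [0.4472, 0.1098, 0.0893]
orientation: [-0.261, 3.13, 0.0]
force: [-0.6, -0.4, -1.1]
opening: 0.0096
```

```bash
python3 -c "
from h import *
print(robot.read_state()['wrist_torque'])
wcam('w3')"
```

```text
[ 0.11961024  0.01977806 -0.01769625]
3.38 [0.4472 0.1098 0.0893] [-0.261  3.13   0.   ]
```

View pics/w3.png

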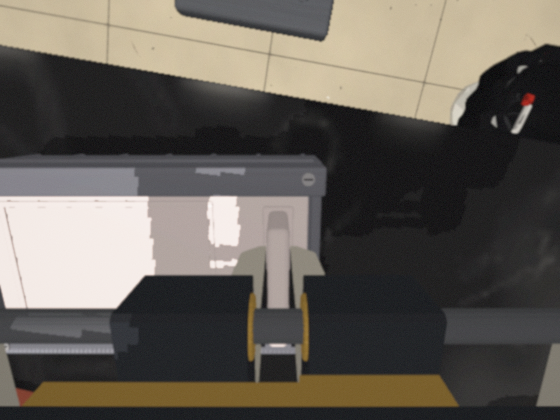

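The cover's weight (1.1 N) is on the tool and it has been lifted about 9 mm. Next I'll slide it out partway and check the force.

{"name": "drive_tool", "arguments": {
  "increments": [
    [1,-0.08,0.49,0,0,0,0],
    [1,-0.17,0.99,0,0,0,0],
    [1,-0.25,1.48,0,0,0,0],
    [1,-0.34,1.97,0,0,0,0],
    [1,-0.34,1.97,0,0,0,0]
  ]
}}

```text
t: 3.85
tool_pos: [0.438, 0.1606, 0.089]
orientation: [0.263, -3.13, -0.001]
force: [0.5, 0.0, -1.7]
opening: 0.009
```

```bash
python3 -c "
from h import *
s=robot.read_state();print(s['force'],s['wrist_torque'])
c=cam('side');save(c,'s4.png')
im=c['image'][130:280,220:420,::-1];cv2.imwrite('pics/s4c.png',cv2.resize(im,None,fx=4,fy=4))"
```

```text
[ 0.52751     0.04020518 -1.68851322] [ 0.09684466 -0.02450252  0.02508797]
```

View pics/s4c.png

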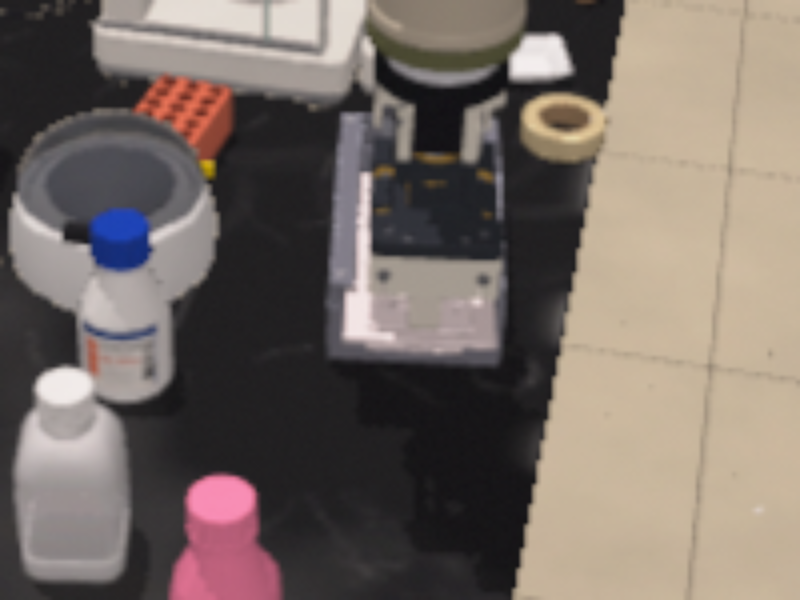

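The cover is past the lip and sliding with little force. I'll continue straight out.

{"name": "drive_tool", "arguments": {
  "increments": [
    [1,-0.1,0.6,0,0,0,0],
    [1,-0.2,1.2,0,0,0,0],
    [1,-0.31,1.8,0,0,0,0],
    [1,-0.41,2.4,0,0,0,0],
    [1,-0.51,3.0,0,0,0,0],
    [1,-0.61,3.6,0,0,0,0],
    [1,-0.72,4.2,0,0,0,0],
    [1,-0.82,4.8,0,0,0,0],
    [1,-0.92,5.4,0,0,0,0],
    [1,-1.02,6.0,0,0,0,0],
    [1,-1.06,6.3,0,0,0,0],
    [1,-1.06,6.3,0,0,0,0],
    [1,-1.06,6.3,0,0,0,0]
  ]
}}

```text
t: 4.98
tool_pos: [0.4121, 0.316, 0.0889]
orientation: [0.262, -3.13, 0.001]
force: [-1.0, -1.0, -0.3]
opening: 0.0097
```

```bash
python3 -c "
from h import *
s=robot.read_state();print(s['force'],s['wrist_torque'])
p=np.array(s['tool_pos'][:2])-[.46125,.0404];print(p@[.1678,-.9858],p@[.9858,.1678])
c=cam('side');save(c,'s5.png')
im=c['image'][130:310,180:420,::-1];cv2.imwrite('pics/s5c.png',cv2.resize(im,None,fx=3.3,fy=3.3))
c=cam('scene');save(c,'c5.png')
im=c['image'][150:300,170:370,::-1];cv2.imwrite('pics/c5c.png',cv2.resize(im,None,fx=4,fy=4))
"
```

```text
[-0.96891046 -1.01602647 -0.26140556] [ 0.09035531  0.01273389 -0.05368128]
-0.2799659212171367 -0.0022205117226118953
```

View pics/s5c.png

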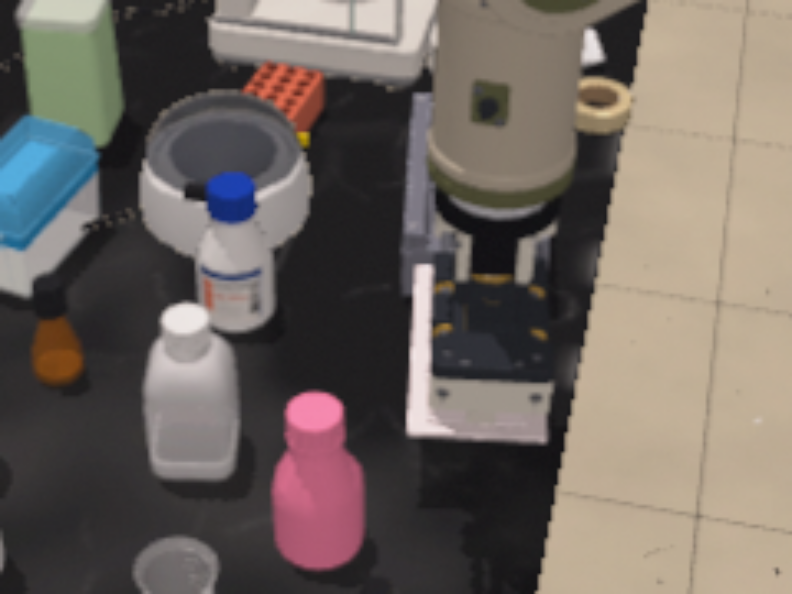

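View pics/c5c.png

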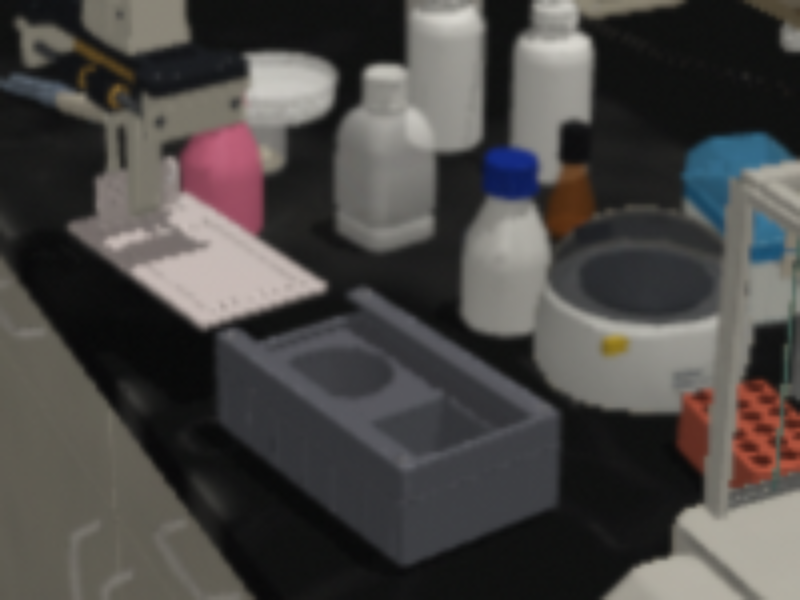

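The cover is fully out at tray x −0.28 and level, with clear bench below. The next move lowers it about 53 mm.

{"name": "drive_tool", "arguments": {
  "increments": [
    [1,0,0,-0.6,0,0,0],
    [1,0,0,-1.2,0,0,0],
    [1,0,0,-1.6,0,0,0],
    [1,0,0,-1.85,0,0,0],
    [1,0,0,-2.0,0,0,0],
    [1,0,0,-2.08,0,0,0],
    [1,0,0,-2.12,0,0,0],
    [1,0,0,-2.12,0,0,0],
    [1,0,0,-2.12,0,0,0]
  ]
}}

```text
t: 5.83
tool_pos: [0.4124, 0.3168, 0.0367]
orientation: [-0.261, 3.13, 0.001]
force: [0.3, -0.3, -1.2]
opening: 0.0099
```

{"name": "drive_tool", "arguments": {
  "increments": [
    [1,0,0,-0.05,0,0,0],
    [1,0,0,-0.05,0,0,0],
    [0.6,0,0,-0.05,0,0,0],
    [0.6,0,0,-0.05,0,0,0],
    [0.6,0,0,-0.05,0,0,0],
    [0.6,0,0,-0.05,0,0,0],
    [0.6,0,0,1,0,0,0],
    [0.6,0,0,2.5,0,0,0],
    [0.6,0,0,4,0,0,0],
    [0.6,0,0,5.5,0,0,0],
    [0.2,0,0,7,0,0,0],
    [0,0,0,8,0,0,0],
    [0,0,0,8,0,0,0]
  ]
}}

```text
t: 6.92
tool_pos: [0.4148, 0.3183, 0.2437]
orientation: [-0.26, 3.121, 0.008]
force: [-0.1, 0.6, 0.8]
opening: 0.0524
```

```bash
python3 -c "
from h import *
wcam('w6')
c=cam('scene');save(c,'c6.png')
im=c['image'][150:300,170:370,::-1];cv2.imwrite('pics/c6c.png',cv2.resize(im,None,fx=4,fy=4))
"
```

```text
6.92 [0.4148 0.3183 0.2437] [-0.26   3.121  0.008]
```

View pics/w6.png

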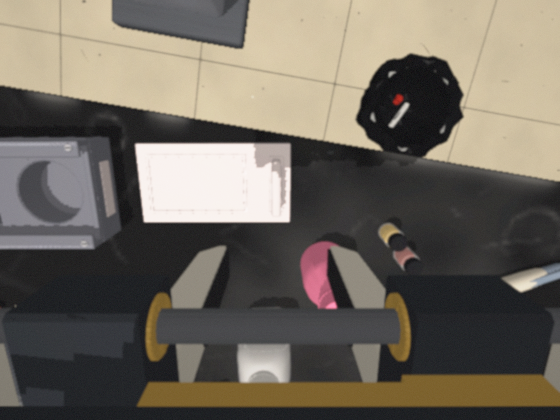

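View pics/c6c.png

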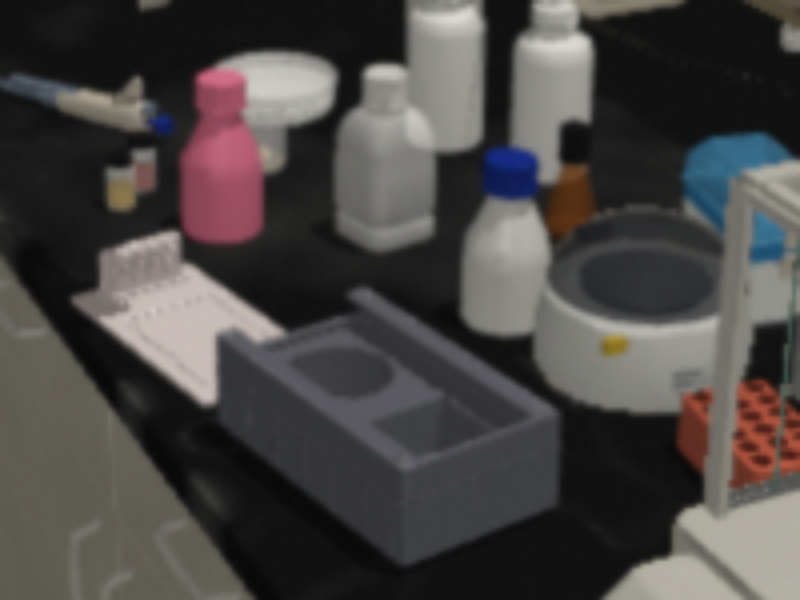

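The cover lies flat on the bench, in the wrist view from (135,143) to (291,222). Now a view that holds both the bottles and the pockets.

{"name": "drive_tool", "arguments": {
  "increments": [
    [0,0.6,-0.5,1.2,0,0,0],
    [0,1.6,-1.5,2.4,0,0,0],
    [0,2.8,-2.6,2.8,0,0,0],
    [0,4.0,-3.7,2.8,0,0,0],
    [0,5.0,-4.7,2.8,0,0,0],
    [0,5.8,-5.5,2.8,0,0,0],
    [0,6.3,-5.9,2.8,0,0,0],
    [0,6.3,-5.9,2.8,0,0,0],
    [0,6.3,-5.9,2.8,0,0,0],
    [0,6.3,-5.9,2.8,0,0,0]
  ]
}}

```text
t: 7.85
tool_pos: [0.5686, 0.1694, 0.3046]
orientation: [0.261, -3.128, -0.0]
force: [-0.2, -0.4, 0.1]
opening: 0.093
```

```bash
python3 -c "
from h import *
wcam('w7')
"
```

```text
7.85 [0.5686 0.1694 0.3046] [ 0.261 -3.128 -0.   ]
```

View pics/w7.png

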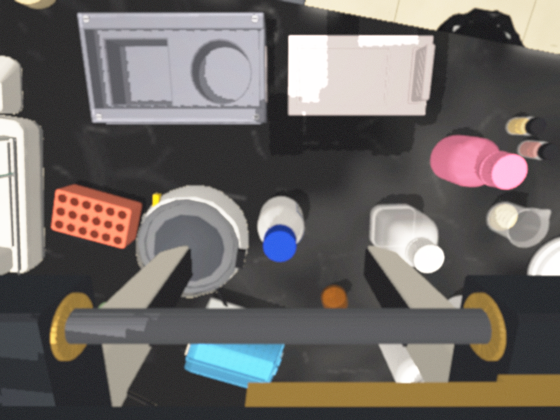

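The view shows everything needed: the pockets at (137,72) square and (222,72) round, the blue cap at (280,243), the square bottle's cap at (429,256) and its base outline at about (402,232).

```bash
python3 - <<'E'
from h import *
c=pickle.load(open('w7.pkl','rb'));im=c['image'][:,:,::-1]
def cr(x0,y0,x1,y1,f,s): cv2.imwrite('pics/'+f,cv2.resize(im[y0:y1,x0:x1],None,fx=s,fy=s,interpolation=cv2.INTER_CUBIC))
cr(70,5,270,130,'p1.png',4); cr(250,190,450,280,'p2.png',4)
E
```

```text
(no output)
```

View pics/p1.png

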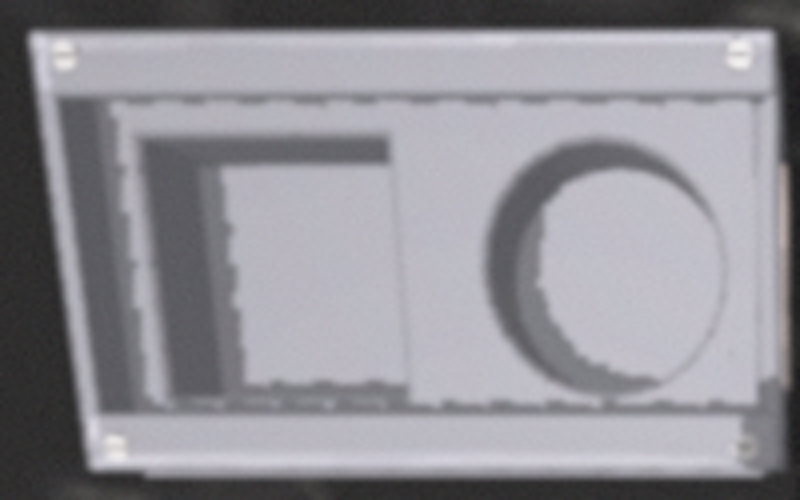

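View pics/p2.png

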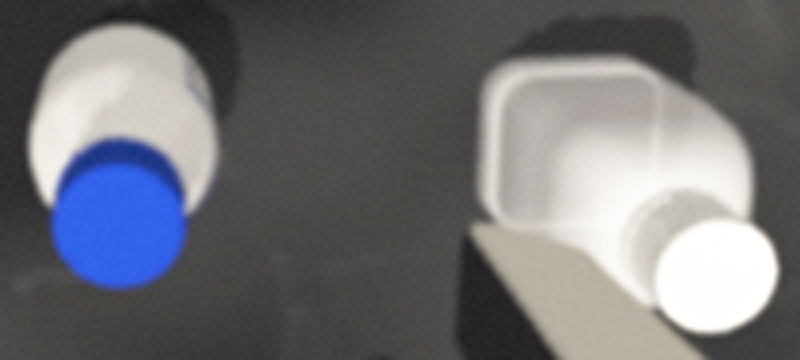

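```bash
python3 - <<'E'
from h import *
c=pickle.load(open('w7.pkl','rb'))
f=lambda x,y:((x+.5)/4-.5+70,(y+.5)/4-.5+5)
g=lambda x,y:((x+.5)/4-.5+250,(y+.5)/4-.5+190)
def fit(pts,m,z):
    Q=np.array([plane(c,*f(*p),z) for p in pts])[:,:2]; m=np.array(m); a=Q-Q.mean(0); m0=m-m.mean(0)
    ang=np.arctan2((m0[:,0]*a[:,1]-m0[:,1]*a[:,0]).sum(),(m0*a).sum()); r=np.array([[np.cos(ang),-np.sin(ang)],[np.sin(ang),np.cos(ang)]])
    print('centre',(Q.mean(0)-r@m.mean(0)).round(4),'deg',np.degrees(ang).round(2),'res',((m0@r.T-a)*1e3).round(1).tolist()); return Q,r
L=[[.095,-.054],[-.095,-.054],[-.095,.054],[.095,.054]]
Q,r=fit([(30,33),(775,33),(768,470),(92,468)],L,.067)
ctr=Q.mean(0)
fit([(138,135),(388,133),(408,402),(165,403)],np.sign(L)*.034,.046)
R=np.array([plane(c,*f(*p),.046) for p in[(485,265),(600,137),(727,270),(610,397)]])[:,:2]
A=np.c_[2*R,np.ones(4)]; s=np.linalg.lstsq(A,(R**2).sum(1),rcond=None)[0]; print('round pocket',s[:2],np.sqrt(s[2]+s[:2]@s[:2]))
print('pred round',ctr+r@[-.046,0],'square',ctr+r@[.046,0])
print('blue cap',plane(c,*g(119,226),.117)); print('sq cap',plane(c,*g(717,275),.124))
for p,q in[((515,60),(625,58)),((481,95),(481,200))]:
    P,S=plane(c,*g(*p),.004),plane(c,*g(*q),.004); v=S-P; print(P.round(4),S.round(4),np.degrees(np.arctan2(v[1],v[0])))
E
```

```text
centre [0.4618 0.0399] deg -80.79 res [[-0.7, -0.8], [-0.1, -0.2], [0.2, 2.5], [0.6, -1.6]]
centre [ 0.4695 -0.0054] deg -80.8 res [[0.6, -0.0], [1.4, -0.3], [-0.6, -0.7], [-1.4, 1.0]]
round pocket [0.45395701 0.08600243] 0.03382001534687018
pred round [0.45445638 0.08534523] square [ 0.46917411 -0.0054699 ]
blue cap [0.6209122  0.17974333 0.117     ]
sq cap [0.60609021 0.33533484 0.124     ]
[0.5816 0.3111 0.004 ] [0.5747 0.3481 0.004 ] 100.5468302731233
[0.5956 0.3026 0.004 ] [0.6329 0.3117 0.004 ] 13.632891534795089
```

{"name": "drive_tool", "arguments": {
  "increments": [
    [0,1,0.2,0,0,0,0],
    [0,2.08,0.42,-0.5,0,0,0],
    [0,2.08,0.42,-1.5,0,0,0],
    [0,2.08,0.42,-2.5,0,0,0],
    [0.1,2.08,0.42,-3.5,0,0,0],
    [0.2,2.08,0.42,-4.2,0,0,0],
    [0.2,2.08,0.42,-4.8,0,0,0],
    [0.2,2.08,0.42,-5,0,0,0],
    [0.2,2.08,0.42,-5,0,0,0]
  ]
}}

```text
t: 8.65
tool_pos: [0.6198, 0.1804, 0.1792]
orientation: [0.263, -3.127, 0.0]
force: [-0.6, 0.0, 0.4]
opening: 0.0748
```

```bash
python3 - <<'E'
from h import *
c=wcam('w8')
print(proj(c,[[.6207,.1797,.117]]))
im=c['image'];m=(im[:,:,2].astype(int)-im[:,:,0]>60).astype(np.uint8)
for k in cv2.findContours(m,0,2)[0]:
    if cv2.contourArea(k)>300: print(cv2.boundingRect(k))
E
```

```text
8.65 [0.6198 0.1804 0.1792] [ 0.263 -3.127  0.   ]
[[276.97937451 239.75485865]]
(151, 344, 132, 64)
(250, 206, 55, 60)
```

View pics/w8.png

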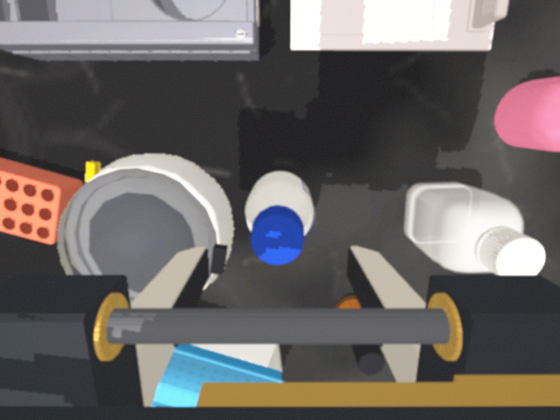

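The blue cap's top disc is centred at (277,238), within about 1 px of the prediction (277,240). Next come descend, close and lift.

{"name": "drive_tool", "arguments": {
  "increments": [
    [0.2,0.05,0,-0.8,0,0,0],
    [0.3,0.05,0,-1.5,0,0,0],
    [0.3,0.05,0,-2.0,0,0,0],
    [0.3,0.05,0,-2.29,0,0,0],
    [0.3,0.05,0,-2.29,0,0,0],
    [1,0.05,0,-2.29,0,0,0],
    [1,0.05,0,-2.29,0,0,0],
    [1,0.05,0,-2.29,0,0,0],
    [1,0.05,0,-2.29,0,0,0],
    [1,0.05,0,-2.29,0,0,0],
    [1,0.05,0,-2.29,0,0,0],
    [1,0.05,0,-2.1,0,0,0],
    [1,0.05,0,-1.8,0,0,0],
    [1,0.05,0,-1.4,0,0,0],
    [1,0.05,0,-1.4,0,0,0]
  ],
  "squeeze": 30
}}

```text
t: 9.95
tool_pos: [0.624, 0.1797, 0.149]
orientation: [-0.261, 3.127, 0.0]
force: [0.6, 0.2, -2.7]
opening: 0.0366
```

```bash
python3 - <<'E'
from h import *
c=wcam('w9'); print(robot.read_state()['force'])
c=cam('scene');save(c,'c9.png')
im=c['image'][110:260,190:390,::-1];cv2.imwrite('pics/c9c.png',cv2.resize(im,None,fx=4,fy=4))
E
```

```text
9.95 [0.624  0.1797 0.149 ] [-0.261  3.127  0.   ]
[ 0.09583865  0.33727476 -3.33793316]
```

View pics/w9.png

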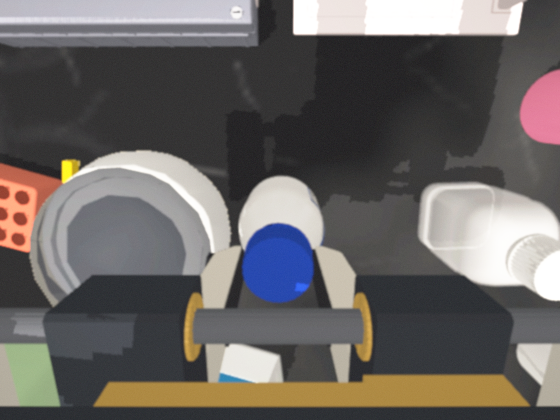

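View pics/c9c.png

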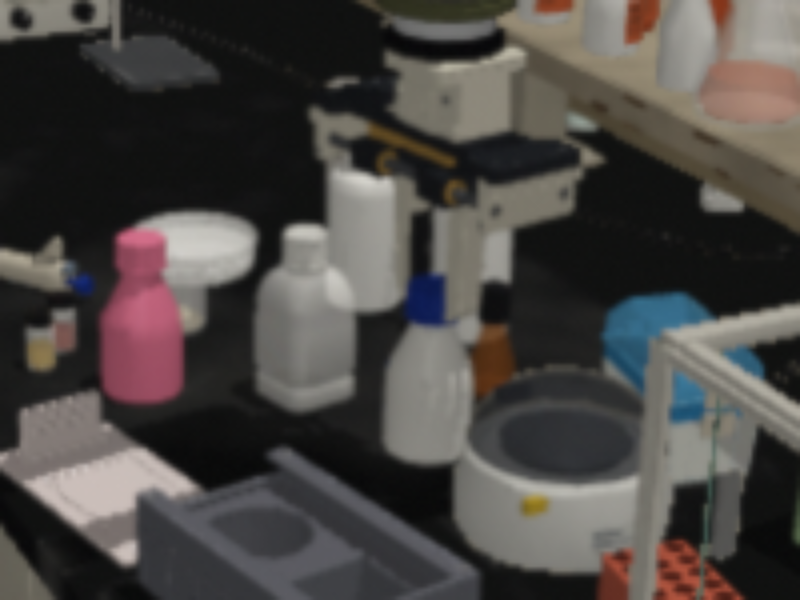

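```bash
python3 - <<'E'
from h import *
s=robot.read_state(); print(s['t'],s['tool_pos'],s['force'],s['wrist_torque'])
c=wcam('w10')
im=c['image'];m=(im[:,:,2].astype(int)-im[:,:,0]>60).astype(np.uint8)
for k in cv2.findContours(m,0,2)[0]:
    if cv2.contourArea(k)>300: print(cv2.boundingRect(k))
im=im[170:310,200:360,::-1];cv2.imwrite('pics/w10c.png',cv2.resize(im,None,fx=4,fy=4))
E
```

```text
10.05 [0.62341589 0.17964646 0.14728715] [-0.5110511  -0.71727363 -2.68073095] [ 0.02270234  0.0155555  -0.01360722]
10.05 [0.6234 0.1796 0.1473] [-0.261  3.129  0.   ]
(242, 223, 72, 80)
```

View pics/w10c.png

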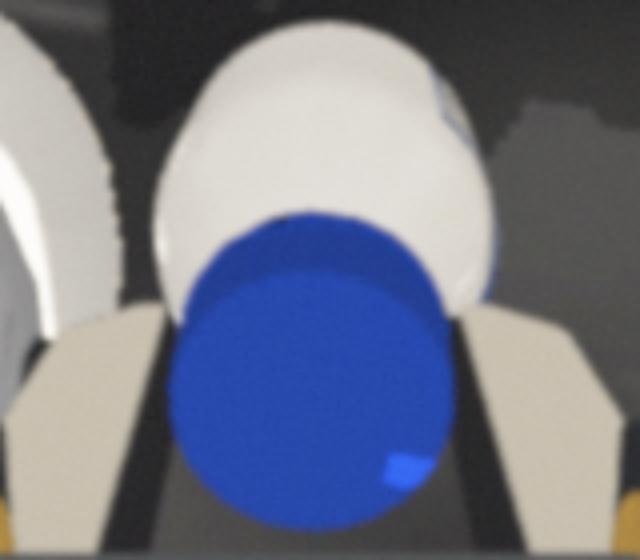

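```bash
python3 - <<'E'
from h import *
c=pickle.load(open('w10.pkl','rb'))
for z in(.005,.0,-.005):
  R=c['T'];s=c['state']; zz=s['tool_pos'][2]+z
  p=plane(c,278,269.7,zz); r=np.array([plane(c,242.4,269.7,zz),plane(c,313.6,269.7,zz)]); print(z,p-s['tool_pos'],np.linalg.norm(r[1]-r[0]))
E
```

```text
0.005 [-0.00917581 -0.00176887  0.005     ] 0.03172716352244326
0.0 [-0.00685485 -0.00137427  0.        ] 0.03289254100520819
-0.005 [-0.0045339  -0.00097967 -0.005     ] 0.03405791848797312
```

```bash
python3 - <<'E'
from h import *
for t,u0,u1,v in(('w7',262.9,296.4,246.4),('w8',250,304.5,238.5)):
  c=pickle.load(open(t+'.pkl','rb'))
  for zz in(.127,.117,.107):
    r=np.array([plane(c,u0,v,zz),plane(c,u1,v,zz)]); print(t,zz,np.linalg.norm(r[1]-r[0]),r.mean(0))
c=pickle.load(open('w10.pkl','rb')); 
for x in(.03,): print(proj(c,[np.array(c['state']['tool_pos'])+[0,0,-.02]]))
c=cam('side');save(c,'s10.png')
im=c['image'][130:280,180:380,::-1];cv2.imwrite('pics/s10c.png',cv2.resize(im,None,fx=4,fy=4))
E
```

```text
w7 0.127 0.03422466395559577 [0.61739188 0.17937938 0.127     ]
w7 0.117 0.03529746096800887 [0.62116927 0.18008124 0.117     ]
w7 0.107 0.03637025798042199 [0.62494666 0.18078311 0.107     ]
w8 0.127 0.03358277826399883 [0.61630444 0.17914895 0.127     ]
w8 0.117 0.03531611035831069 [0.61982162 0.17973118 0.117     ]
w8 0.107 0.037049442452622566 [0.6233388  0.18031342 0.107     ]
[[278.37841134 265.4562567 ]]
```

View pics/s10c.png

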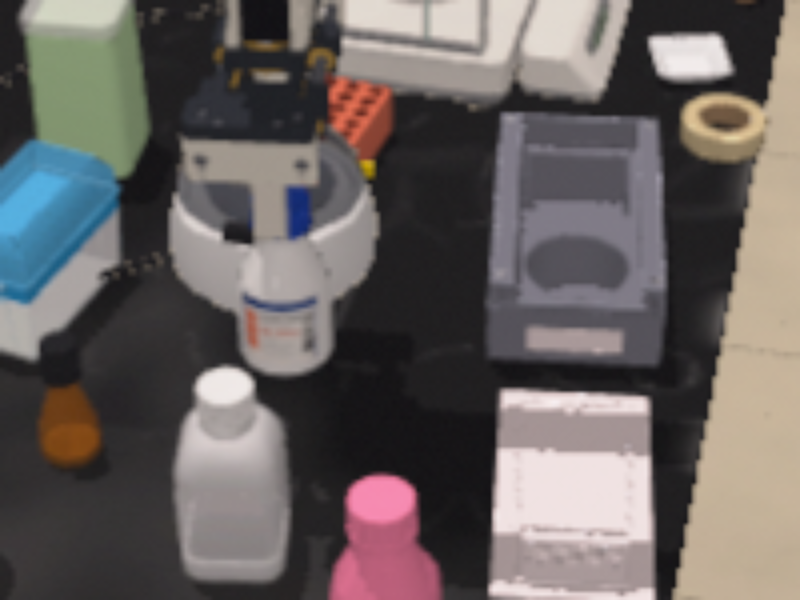

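The scene and side views show the bottle lifted about 22 mm and upright, with 2.7 N carried. Next I'll move it over the round pocket.

{"name": "drive_tool", "arguments": {
  "increments": [
    [1,0,0,1,0,0,0],
    [1,0,0,2,0,0,0],
    [1,0,0,2.8,0,0,0],
    [1,-0.6,-0.33,3,0,0,0],
    [1,-1.5,-0.84,3,0,0,0],
    [1,-2.5,-1.39,3,0,0,0],
    [1,-3.5,-1.95,3,0,0,0],
    [1,-4.5,-2.51,3,0,0,0],
    [1,-5.4,-3.0,3,0,0,0],
    [1,-6.1,-3.4,2.8,0,0,0],
    [1,-6.5,-3.62,2.5,0,0,0],
    [1,-6.7,-3.73,2.4,0,0,0],
    [1,-6.7,-3.73,2.4,0,0,0],
    [1,-6.7,-3.73,2.4,0,0,0],
    [1,-6.7,-3.73,2.4,0,0,0]
  ]
}}

```text
t: 11.4
tool_pos: [0.456, 0.0866, 0.2066]
orientation: [-0.261, 3.13, 0.0]
force: [0.4, 0.4, -2.0]
opening: 0.0368
```

```bash
python3 - <<'E'
from h import *
c=wcam('w11')
for n in('side','scene'):
  c=cam(n); pickle.dump(c,open(n+'11.pkl','wb')); x,y=(255,120) if n=='side' else (200,140)
  im=c['image'][y:y+120,x:x+160,::-1];cv2.imwrite(f'pics/{n}11.png',cv2.resize(im,None,fx=5,fy=5,interpolation=2))
E
```

```text
11.4 [0.456  0.0866 0.2066] [-0.261  3.13   0.   ]
```

View pics/w11.png

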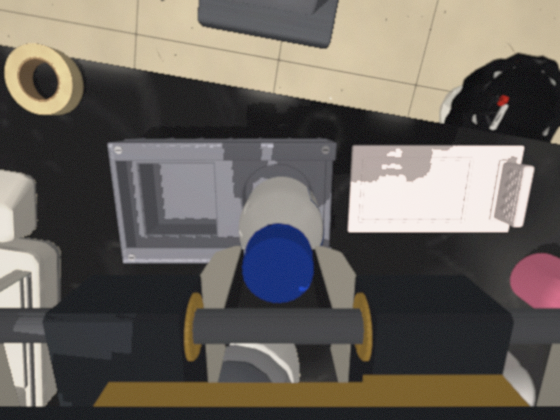

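View pics/side11.png

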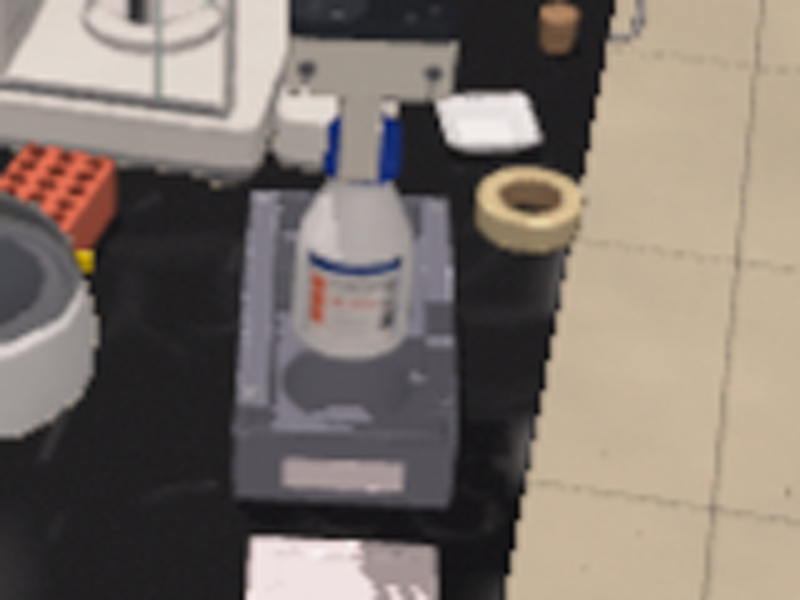

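View pics/scene11.png

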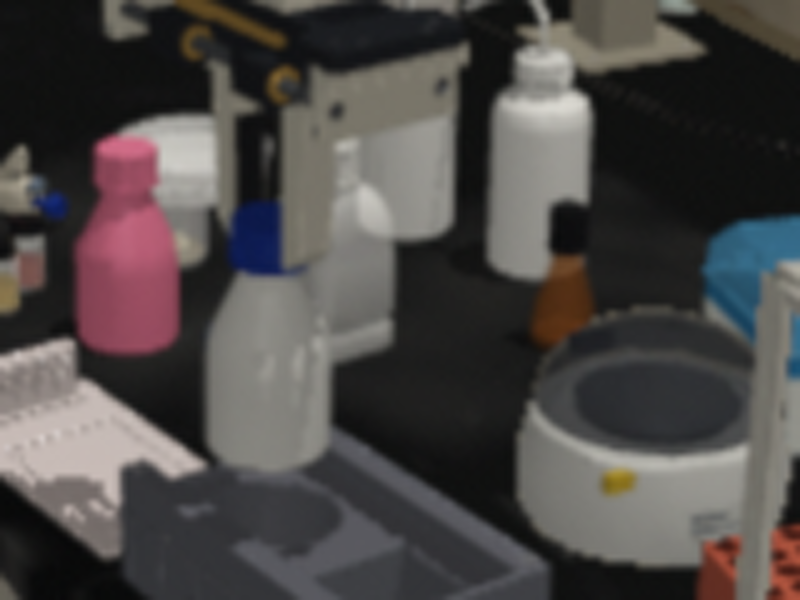

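```bash
python3 - <<'E'
from h import *
from h import pickle
for n in('side','scene'):
  c=pickle.load(open(n+'11.pkl','rb'))
  for q in((.4541,.0857),(.4601,.0857),(.4541,.0917)):
    print(n,q,proj(c,[[*q,.1],[*q,.0835]]).round(1).tolist())
E
python3 - <<'E'
import pickle,cv2,sys
sys.path.insert(0,'.')
c=pickle.load(open('w11.pkl','rb'))
im=c['image'][130:310,100:340,::-1];cv2.imwrite('pics/w11c.png',cv2.resize(im,None,fx=3.3,fy=3.3,interpolation=2))
E
```

```text
side (0.4541, 0.0857) [[324.3, 178.3], [324.0, 183.6]]
side (0.4601, 0.0857) [[322.0, 177.9], [321.6, 183.3]]
side (0.4541, 0.0917) [[323.9, 179.7], [323.6, 185.0]]
scene (0.4541, 0.0857) [[253.6, 221.7], [253.6, 228.0]]
scene (0.4601, 0.0857) [[255.9, 221.2], [256.0, 227.5]]
scene (0.4541, 0.0917) [[252.5, 220.6], [252.6, 226.9]]
```

View pics/w11c.png

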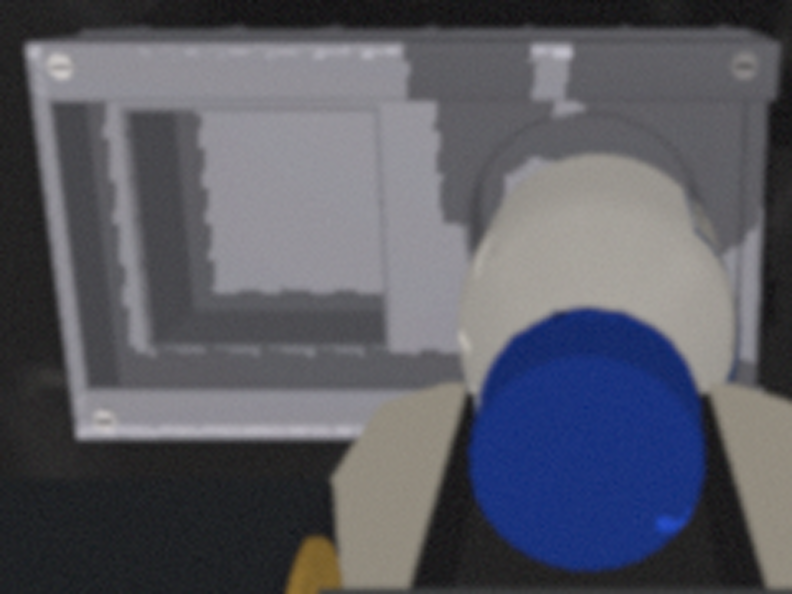

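In the scene view, the body centre is at column 253.6, exactly as predicted. In the side view it is within about 1 px once the tray's own bias is removed. Next I'll lower it to the pocket mouth and check the force.

{"name": "drive_tool", "arguments": {
  "increments": [
    [1,0.03,-0.02,-0.5,0,0,0],
    [1,0.03,-0.02,-1.0,0,0,0],
    [1,0.03,-0.02,-1.3,0,0,0],
    [1,0.03,-0.02,-1.5,0,0,0],
    [1,0.03,-0.02,-1.65,0,0,0],
    [1,0.03,-0.02,-1.8,0,0,0],
    [1,0.03,-0.02,-1.8,0,0,0]
  ]
}}

```text
t: 12.13
tool_pos: [0.4556, 0.0858, 0.1603]
orientation: [0.261, -3.13, -0.0]
force: [-0.4, -0.2, -2.5]
opening: 0.0363
```

It is inside the pocket mouth with no contact force. I'll continue to the floor.

{"name": "drive_tool", "arguments": {
  "increments": [
    [1,0,0,-0.3,0,0,0],
    [1,0,0,-0.6,0,0,0],
    [1,0,0,-0.8,0,0,0],
    [1,0,0,-0.95,0,0,0],
    [1,0,0,-1.02,0,0,0],
    [1,0,0,-1.02,0,0,0]
  ]
}}

```text
t: 12.63
tool_pos: [0.4559, 0.0858, 0.1352]
orientation: [0.261, -3.13, 0.0]
force: [0.7, -0.2, -2.5]
opening: 0.0366
```

{"name": "drive_tool", "arguments": {
  "increments": [
    [1,0,0,-0.05,0,0,0],
    [1,0,0,-0.09,0,0,0],
    [1,0,0,-0.09,0,0,0],
    [1,0,0,-0.09,0,0,0]
  ]
}}

```text
t: 12.97
tool_pos: [0.4569, 0.0859, 0.1347]
orientation: [-0.261, 3.129, 0.0]
force: [-1.9, 0.1, 5.7]
opening: 0.0367
```

It has seated (5.7 N upward). Next I'll release, rise and move over the square bottle.

{"name": "drive_tool", "arguments": {
  "increments": [
    [0.4,0,0,0,0,0,0],
    [0.4,0,0,0,0,0,0],
    [0.3,0,0,0,0,0,0],
    [0.3,0,0,0,0,0,0],
    [0.3,0,0,1,0,0,0],
    [0.3,0,0,2.5,0,0,0],
    [0.2,0,0,4,0,0,0],
    [0.2,0.6,1,5,0,0,0],
    [0.2,1.6,2.6,5.2,0,0,0],
    [0.2,2.5,4.1,5.2,0,0,0],
    [0.2,3.4,5.6,5.2,0,0,0],
    [0.2,4.3,7.1,5.2,0,0,0],
    [0.2,5.2,8.6,5.2,0,0,0],
    [0.2,5.8,9.7,5.2,0,0,0],
    [0.2,6.0,10,5.2,0,0,0],
    [0.2,6.0,10,5.2,0,0,0],
    [0.2,6.0,10,5.2,0,0,0]
  ]
}}

```text
t: 14.38
tool_pos: [0.6058, 0.3361, 0.2621]
orientation: [0.262, -3.129, 0.002]
force: [0.5, -0.8, 0.6]
opening: 0.0743
```

```bash
python3 - <<'E'
from h import *
c=wcam('w12')
print(proj(c,[[.606,.335,.124]]))
im=c['image'][120:300,180:420,::-1];cv2.imwrite('pics/w12c.png',cv2.resize(im,None,fx=3.3,fy=3.3,interpolation=2))
c=cam('scene');save(c,'c12.png')
im=c['image'][130:280,170:370,::-1];cv2.imwrite('pics/c12c.png',cv2.resize(im,None,fx=4,fy=4))
E
```

```text
14.38 [0.6058 0.3361 0.2621] [ 2.620e-01 -3.129e+00  2.000e-03]
[[276.92978308 208.8970636 ]]
```

View pics/w12.png

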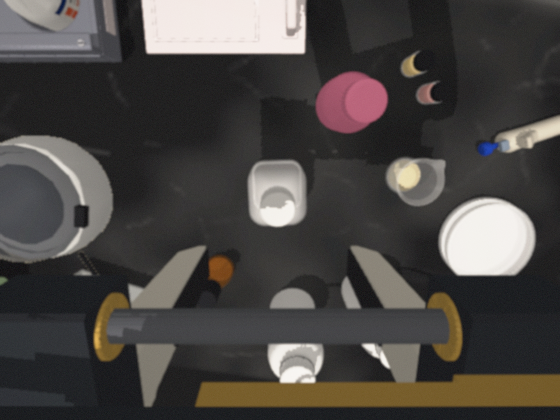

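View pics/w12c.png

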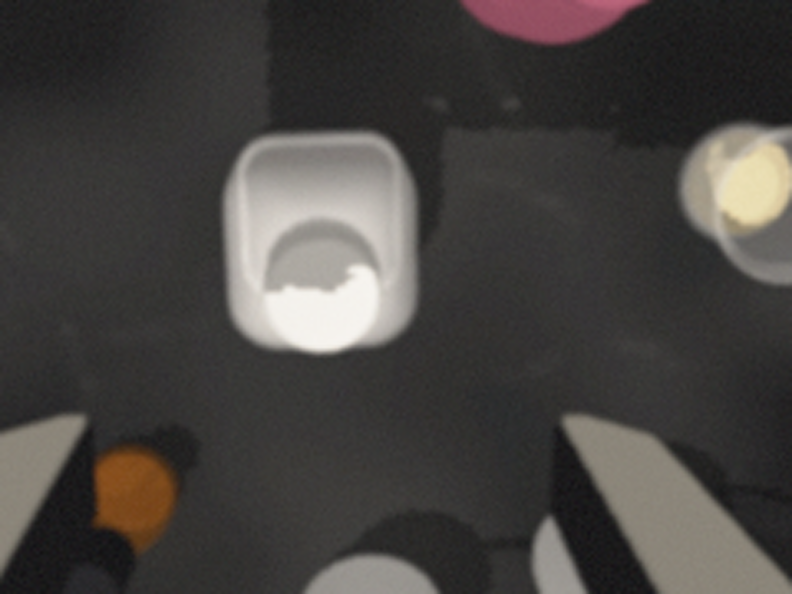

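View pics/c12c.png

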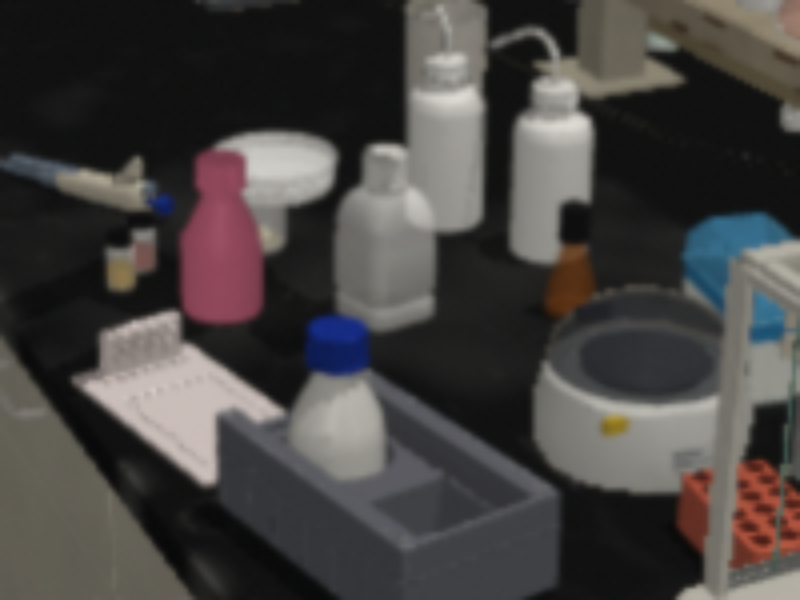

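```bash
python3 - <<'E'
from h import *
c=pickle.load(open('w12.pkl','rb')); g=cv2.GaussianBlur(cv2.cvtColor(c['image'],cv2.COLOR_RGB2GRAY),(3,3),0).astype(float)
def cross(v,t):
    i=np.argmax(v>t); return i-1+(t-v[i-1])/(v[i]-v[i-1])
t=90
top=np.array([(u,145+cross(g[145:185,u],t)) for u in range(260,294)])
L=np.array([(235+cross(g[v,235:270],t),v) for v in range(180,208)])
R=np.array([(320-cross(g[v,320:285:-1],t),v) for v in range(180,208)])
print(top[::5].round(1).tolist()); print(L[::4].round(1).tolist()); print(R[::4].round(1).tolist())
for n,P,z in(('top',top,.0),('L hi',L,.07),('R hi',R,.07)):
    W=np.array([plane(c,*p,z)[:2] for p in P]); vx,vy,x,y=cv2.fitLine(W.astype(np.float32),cv2.DIST_HUBER,0,.0005,.001).ravel()
    print(n,np.degrees(np.arctan2(vy,vx))%90,x,y)
# cap: bright
x0=180;
print('cap centre',plane(c,180+321/3.3,120+294/3.3,.124))
Rr=R2(c['state']['orientation']);print('tool yaw',np.degrees(np.arctan2(Rr[1,1],Rr[0,1]))%90)
E
```

```text
[[260.0, 160.5], [265.0, 160.1], [270.0, 159.9], [275.0, 159.8], [280.0, 159.5], [285.0, 159.4], [290.0, 159.4]]
[[246.9, 180.0], [246.9, 184.0], [247.0, 188.0], [247.2, 192.0], [247.4, 196.0], [247.6, 200.0], [247.8, 204.0]]
[[305.6, 180.0], [305.7, 184.0], [305.8, 188.0], [305.7, 192.0], [305.8, 196.0], [306.1, 200.0], [306.2, 204.0]]
top 11.523102 0.5776389 0.32939875
L hi 10.896623 0.6103787 0.30487394
R hi 12.226591 0.5995278 0.36385798
cap centre [0.60612217 0.33532225 0.124     ]
tool yaw 9.58375875920504
```

The round bottle stands in its pocket. The square bottle's cap is at (.606,.335), and its yaw is about 2° from the tray's. Next come descend, grip and lift.

{"name": "drive_tool", "arguments": {
  "increments": [
    [0.2,0,-0.03,-1.3,0,0,0],
    [0.3,0,-0.03,-2.6,0,0,0],
    [0.3,0,-0.03,-3.6,0,0,0],
    [0.3,0,-0.03,-4.4,0,0,0],
    [0.35,0,-0.03,-5.0,0,0,0],
    [0.4,0,-0.03,-5.35,0,0,0],
    [0.4,0,-0.03,-5.37,0,0,0],
    [0.4,0,-0.03,-5.37,0,0,0],
    [1,0,-0.03,-5.37,0,0,0],
    [1,0,-0.03,-5.37,0,0,0],
    [1,0,-0.03,-5.37,0,0,0],
    [1,0,-0.03,-5.37,0,0,0],
    [1,0,-0.03,-5.37,0,0,0]
  ],
  "squeeze": 25
}}

```text
t: 15.57
tool_pos: [0.6065, 0.3354, 0.1302]
orientation: [-0.261, 3.129, 0.001]
force: [0.0, -0.1, 3.1]
opening: 0.0323
```

{"name": "drive_tool", "arguments": {
  "increments": [
    [1,0,0,0.2,0,0,0],
    [1,0,0,0.5,0,0,0],
    [1,0,0,0.9,0,0,0],
    [1,0,0,0.9,0,0,0],
    [1,0,0,0.9,0,0,0]
  ]
}}

```text
t: 15.98
tool_pos: [0.6068, 0.3354, 0.1533]
orientation: [-0.261, 3.128, 0.001]
force: [0.4, 0.4, -1.7]
opening: 0.0326
```

```bash
python3 - <<'E'
from h import *
c=wcam('w13')
im=c['image'][140:320,160:400,::-1];cv2.imwrite('pics/w13c.png',cv2.resize(im,None,fx=3.3,fy=3.3,interpolation=2))
c=cam('scene')
im=c['image'][130:250,200:360,::-1];cv2.imwrite('pics/c13c.png',cv2.resize(im,None,fx=5,fy=5))
E
```

```text
15.98 [0.6068 0.3354 0.1533] [-2.610e-01  3.128e+00  1.000e-03]
```

View pics/w13c.png

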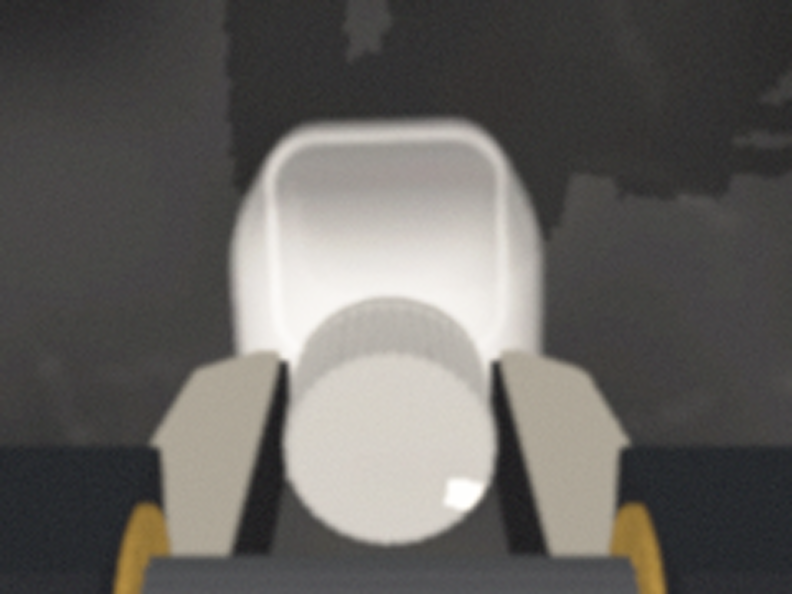

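View pics/c13c.png

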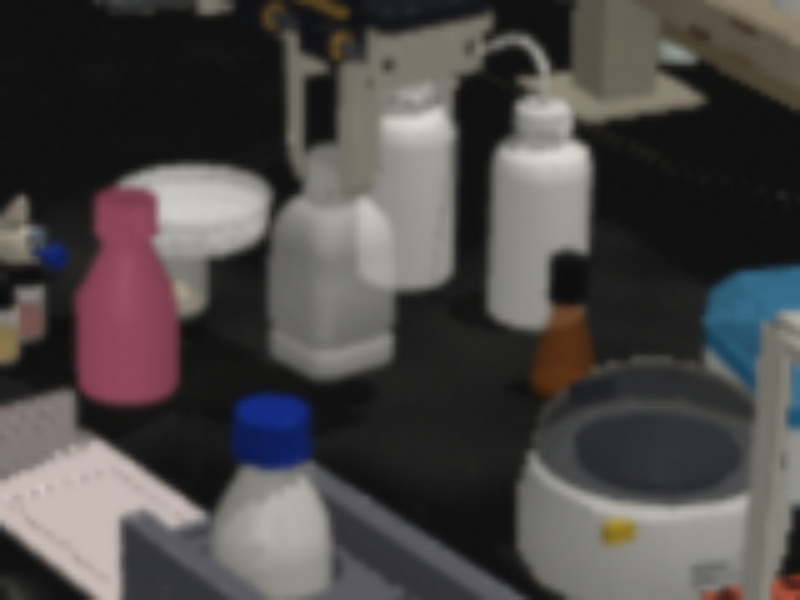

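Lifted upright. I'll raise it high enough to clear the round bottle, move over the square pocket and turn −2°.

{"name": "drive_tool", "arguments": {
  "increments": [
    [1,0,0,1,0,0,0],
    [1,0,0,2.3,0,0,0],
    [1,0,0,3.6,0,0,0],
    [1,0,-0.4,4.8,0,0,-0.035],
    [1,-0.2,-1.4,5.5,0,0,-0.035],
    [1,-0.4,-2.7,5.6,0,0,-0.035],
    [1,-0.6,-4.0,5.6,0,0,-0.035],
    [1,-0.8,-5.3,5.6,0,0,-0.035],
    [1,-1.2,-6.6,5.6,0,0,-0.035],
    [1,-1.7,-7.9,5.6,0,0,-0.035],
    [1,-2.3,-9.2,5.6,0,0,-0.035],
    [1,-3.0,-10.5,5.6,0,0,-0.035],
    [1,-3.9,-11.8,5.6,0,0,-0.035],
    [1,-4.8,-12.8,5.6,0,0,-0.035],
    [1,-5.3,-13.4,5.2,0,0,-0.035],
    [1,-5.48,-13.63,4.4,0,0,-0.035],
    [1,-5.48,-13.63,3.6,0,0,-0.035],
    [1,-5.48,-13.63,2.9,0,0,-0.035],
    [1,-5.48,-13.63,2.4,0,0,-0.035],
    [1,-5.48,-13.63,2.4,0,0,-0.035]
  ]
}}

```text
t: 17.75
tool_pos: [0.4671, -0.0055, 0.2082]
orientation: [0.205, -3.13, -0.002]
force: [-0.2, -0.1, -0.5]
opening: 0.0324
```

{"name": "drive_tool", "arguments": {
  "increments": [
    [1,0,0,0,0,0,0],
    [1,0,0,0,0,0,0]
  ]
}}

```text
t: 17.92
tool_pos: [0.4695, -0.0056, 0.2126]
orientation: [-0.206, 3.134, -0.0]
force: [0.7, 0.7, -1.4]
opening: 0.0325
```

```bash
python3 - <<'E'
from h import *
c=wcam('w14')
im=c['image'][130:310,160:400,::-1];cv2.imwrite('pics/w14c.png',cv2.resize(im,None,fx=3.3,fy=3.3,interpolation=2))
for n in('side','scene'):
  c=cam(n); pickle.dump(c,open(n+'14.pkl','wb')); x,y=(255,90) if n=='side' else (210,160)
  im=c['image'][y:y+120,x:x+160,::-1];cv2.imwrite(f'pics/{n}14.png',cv2.resize(im,None,fx=5,fy=5,interpolation=2))
  print(n,[proj(c,[[.4694,-.0054,z]])[0].round(1).tolist() for z in(.046,.083,.1,.14)])
E
```

```text
17.92 [ 0.4695 -0.0056  0.2126] [-0.206  3.134 -0.   ]
side [[323.3, 174.6], [324.1, 163.2], [324.4, 157.8], [325.3, 144.9]]
scene [[276.9, 258.3], [277.1, 243.9], [277.2, 237.1], [277.5, 220.9]]
```

View pics/w14c.png

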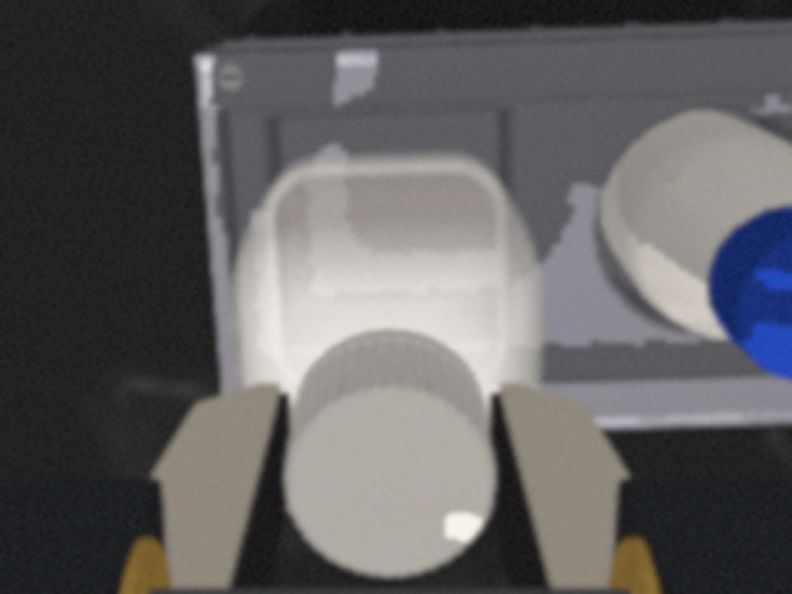

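View pics/side14.png

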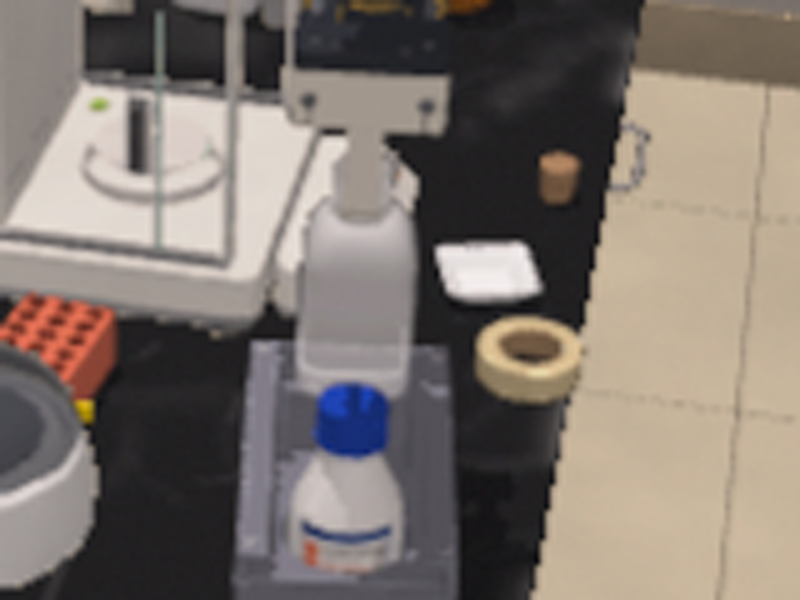

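View pics/scene14.png

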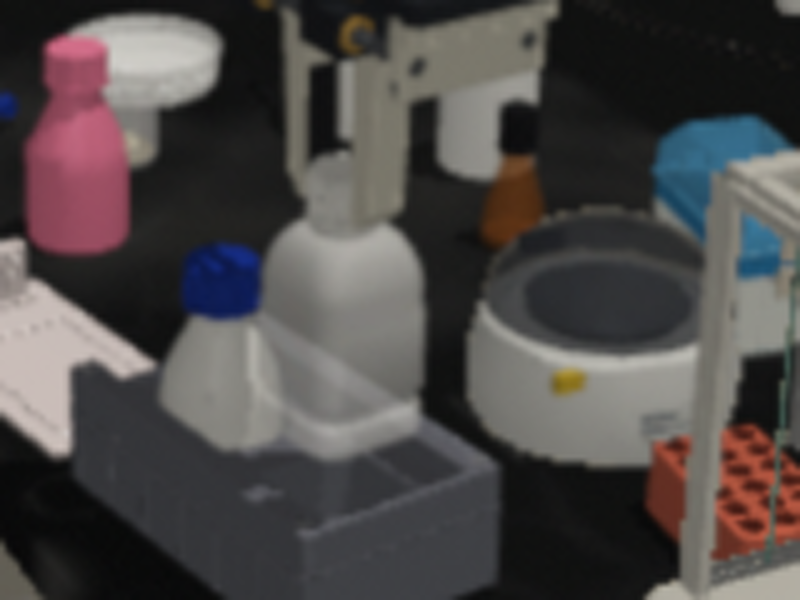

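```bash
python3 - <<'E'
from h import *
c=pickle.load(open('w14.pkl','rb'))
a=np.radians(-80.5); X=np.array([np.cos(a),np.sin(a)]);Y=np.array([-X[1],X[0]])
sp=np.array([.4694,-.0054])
def show(n,ctr,h,z):
    P=[[*(ctr+sx*h*X+sy*h*Y),z] for sx,sy in((1,-1),(-1,-1),(-1,1),(1,1))]
    p=proj(c,P); print(n,((p-[160,130])*3.3).round(0).tolist())
show('pocket rim',sp,.034,.046)
show('base',sp,.030,.082); show('base+4',sp,.03,.087); show('body',sp,.03,.16)
t=np.array([.4615,.04]); P=[[*(t+.095*X-.054*Y),.067],[*(t-.095*X+.054*Y),.067]]; print(((proj(c,P)-[160,130])*3.3).round(0))
E
```

```text
pocket rim [[265.0, 119.0], [508.0, 111.0], [509.0, 341.0], [280.0, 349.0]]
base [[266.0, 154.0], [507.0, 145.0], [509.0, 372.0], [281.0, 379.0]]
base+4 [[264.0, 157.0], [509.0, 148.0], [511.0, 379.0], [279.0, 386.0]]
body [[220.0, 223.0], [552.0, 212.0], [551.0, 513.0], [243.0, 523.0]]
[[193.  53.]
 [898. 419.]]
```

The predicted base and pocket edges match the image to about 1 px (front edge 153 against 150, centre column 388 against 387), and the yaw matches. Next I'll lower it.

{"name": "drive_tool", "arguments": {
  "increments": [
    [1,0,0,-0.5,0,0,0],
    [1,0,0,-1.0,0,0,0],
    [1,0,0,-1.3,0,0,0],
    [1,0,0,-1.5,0,0,0],
    [1,0,0,-1.65,0,0,0],
    [1,0,0,-1.8,0,0,0],
    [1,0,0,-1.8,0,0,0]
  ]
}}

```text
t: 18.65
tool_pos: [0.4686, -0.0057, 0.1657]
orientation: [0.206, -3.134, -0.0]
force: [-0.1, 0.1, -1.7]
opening: 0.0325
```

{"name": "drive_tool", "arguments": {
  "increments": [
    [1,0,0,-0.3,0,0,0],
    [1,0,0,-0.6,0,0,0],
    [1,0,0,-0.8,0,0,0],
    [1,0,0,-0.95,0,0,0],
    [1,0,0,-1.0,0,0,0],
    [1,0,0,-1.0,0,0,0]
  ]
}}

```text
t: 19.15
tool_pos: [0.4686, -0.0057, 0.1411]
orientation: [0.206, -3.134, -0.0]
force: [-0.1, -1.2, -0.9]
opening: 0.0322
```

{"name": "drive_tool", "arguments": {
  "increments": [
    [1,0,0,-0.04,0,0,0],
    [1,0,0,-0.07,0,0,0],
    [1,0,0,-0.07,0,0,0]
  ]
}}

```text
t: 19.4
tool_pos: [0.4693, -0.0057, 0.1402]
orientation: [-0.206, 3.134, -0.0]
force: [0.6, 0.1, -0.8]
opening: 0.0328
```

{"name": "drive_tool", "arguments": {
  "increments": [
    [1,0,0,-0.04,0,0,0],
    [1,0,0,-0.07,0,0,0],
    [1,0,0,-0.07,0,0,0]
  ]
}}

```text
t: 19.65
tool_pos: [0.4703, -0.0057, 0.1402]
orientation: [-0.206, 3.132, -0.0]
force: [-1.8, 0.6, 10.0]
opening: 0.0324
```

It has seated: TCP z is .1402, 10 mm above the bench grasp, as expected. Next I'll release and retreat.

{"name": "drive_tool", "arguments": {
  "increments": [
    [0.45,0,0,0.02,0,0,0],
    [0.45,0,0,0.02,0,0,0],
    [0.4,0,0,0.02,0,0,0],
    [0.4,0,0,0.02,0,0,0],
    [0.4,0,0,1,0,0,0],
    [0.4,0,0,2.5,0,0,0],
    [0.4,0,0,4,0,0,0],
    [0.4,1,1,5.5,0,0,0],
    [0.4,2,2,6.5,0,0,0],
    [0.4,3,3,6.8,0,0,0],
    [0.4,3,3,6.8,0,0,0],
    [0.4,3,3,6.8,0,0,0]
  ]
}}

```text
t: 20.65
tool_pos: [0.5453, 0.0708, 0.3083]
orientation: [-0.21, 3.134, 0.0]
force: [-0.1, -0.5, 0.2]
opening: 0.0561
```

```bash
python3 - <<'E'
from h import *
c=wcam('w15')
for n in('side','scene'):
  c=cam(n); pickle.dump(c,open(n+'15.pkl','wb')); x,y=(200,110) if n=='side' else (180,140)
  im=c['image'][y:y+150,x:x+200,::-1];cv2.imwrite(f'pics/{n}15.png',cv2.resize(im,None,fx=4,fy=4,interpolation=2))
E
```

```text
20.65 [0.5453 0.0708 0.3083] [-0.21   3.134  0.   ]
```

View pics/w15.png

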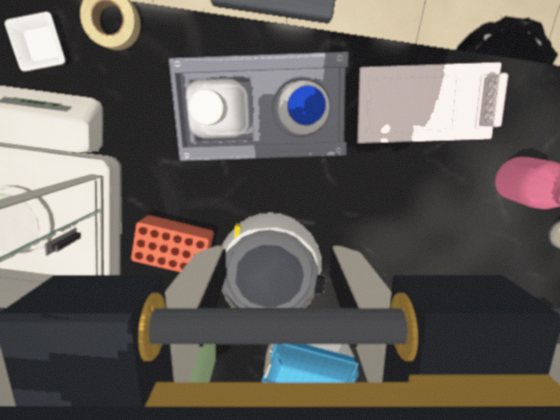

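View pics/side15.png

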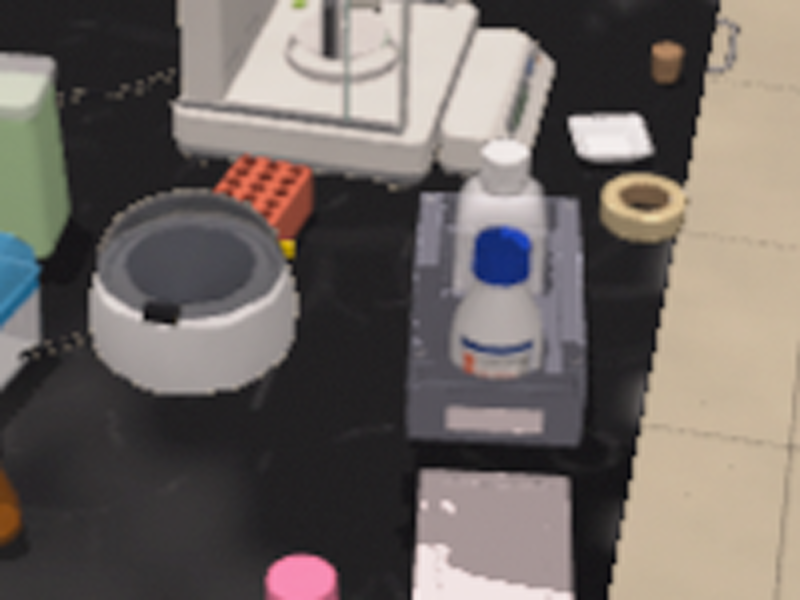

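View pics/scene15.png

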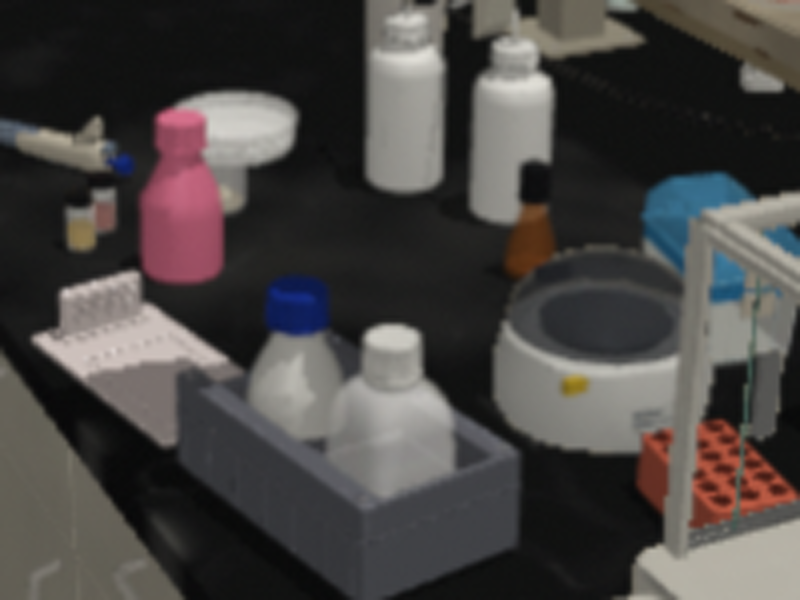

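Both bottles stand in their pockets and the cover lies flat. I'll do one numeric check of the cap tops, then hand in.

```bash
python3 - <<'E'
from h import *
c=pickle.load(open('w15.pkl','rb')); im=c['image'].astype(int)
m=((im[:,:,2]-im[:,:,0])>60).astype(np.uint8); m[160:]=0
k=max(cv2.findContours(m,0,2)[0],key=cv2.contourArea);(u,v),r=cv2.minEnclosingCircle(k); print(u,v,r,plane(c,u,v,.127)[:2]-[.4541,.0857])
g=(im.min(2)>205).astype(np.uint8); g[160:]=0; g[:70]=0; g[:,:185]=0; g[:,235:]=0
k=max(cv2.findContours(g,0,2)[0],key=cv2.contourArea);(u,v),r=cv2.minEnclosingCircle(k); print(u,v,r,plane(c,u,v,.134)[:2]-[.4694,-.0054])
A=pickle.load(open('c0.pkl','rb'))['side']['image'];B=pickle.load(open('side15.pkl','rb'))['image']
A=A[230:345,110:320].astype(int);B=B[230:345,110:320].astype(int)
d=(abs(A-B).max(2)>50); ys,xs=np.nonzero(d); print('changed px',d.sum(),(xs.min()+110,xs.max()+110,ys.min()+230,ys.max()+230) if len(xs) else '')
E
```

```text
306.5 104.5 19.65970230102539 [ 0.00051139 -0.00042723]
211.17391967773438 109.82608795166016 31.15705680847168 [0.00157886 0.00514942]
changed px 2032 (np.int64(223), np.int64(319), np.int64(230), np.int64(280))
```

```bash
python3 - <<'E'
from h import *
c=pickle.load(open('w15.pkl','rb')); print(plane(c,207,107.5,.134)[:2]-[.4694,-.0054])
print(robot.close_job())
E
```

```text
[6.54712991e-05 1.24079819e-03]
the job is handed in; nothing more can be done
None
```

The job is done and handed in at about 21 s of the 61 s allowed. I lifted the cover about 9 mm, slid it out to tray x −0.28 and laid it on the bench, grip up. I then lifted each bottle upright by its cap and lowered it into its own pocket until I felt the floor.

Last checks:
- **Bottles:** the round cap is about 0.7 mm from its pocket centre. The square cap is about 1.2 mm off, from a position I read by eye, because the automatic mask had caught the bottle's shoulder and gave a false 5 mm. I did not measure tilt; both bottles look upright in the side and scene views.
- **Cover:** it looks flat and clear of the tray in all three views. I did not measure its height or tilt.
- **Bystanders and pink bottle:** none looks moved. The image comparison of the bystander area flagged only the region around where the square bottle had stood. The tape roll lay outside that area and I checked it only by eye.
- **Robot:** it touches nothing.

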